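Change the polishing discs on the hydraulic arbor

ROBOT

A 6-joint arm with a two-finger parallel gripper is mounted at the origin on the work surface. World frame = base frame: x ahead of the robot, y to its left, z up, the work surface at z = 0. Lengths are in m, angles in degrees, forces in N, time in s.
With the tool pointing down it reaches from about 0.25 to 0.8 m from the base axis. Payload 3.9 kg.
Tool frame: the origin (TCP) lies midway between the tips of the shut fingers; the grasp point (between the pads) lies 19 mm behind it; z points along the fingers, y is the line along which they close (so a half turn about z gives the same grasp; the last joint's range is limited). The gripper opens to 85 mm and grips with 20 to 120 N. Pads are 22 mm wide; open, the fingers measure 114 mm over their backs; the gripper's body (76 mm by 85 mm) begins 54 mm behind the grasp point. The pads swing forward as they close: fully open they stand 13 mm farther back than shut.
Start: joints at [74.313, 14.897, -7.913, 67.191, 0, 90], TCP at [0.142, 0.505, 0.231] pointing down, gripper open.
Joint ranges: [-159.42, 159.42], [-47.68, 98.78], [-73.54, 78.23], [-108.79, 121.32], [-90, 84.71], [-180, 180]. Speed limits (degrees/s): [147.25, 147.25, 180, 180, 180, 180].

INTERFACE

Orientations are given as [roll, pitch, yaw] about the fixed x, y, z axes, in that order (R = Rz(yaw) Ry(pitch) Rx(roll)).
In Python, from plant import read_state, eyes, env gives the robot as it stands.
- The arm moves only by the tool move_arm, never from a script. Its argument "steps" is a list of rows, each an object of numbers: "tx", "ty", "tz": the shift along the world's x, y, z in mm; "rx", "ry", "rz": the turn, a rotation vector about the world's x, y, z in degrees; "fingers": the opening, from -1 (shut) to 1 (fully open). In form: [{"tx": .., "ty": .., "tz": .., "rx": .., "ry": .., "rz": .., "fingers": ..}, ...]. A call has exactly 8 rows; each row shifts and turns the commanded pose from where the row before left it; what a row does not reach is not made up. A row lasts 1/10 s, in which the tool goes at most 50 mm and 8.59 degrees, less where a joint would pass 70% of its speed; a pose out of reach is approached as far as the arm can. A call is refused whole if a number of a shift passes 50 or a number of a turn 8.59, either way. A call with a gripper value outside its range is refused whole. The fingers move at their own pace and stop on an object; "newtons" is the grip in N (left out, the last holds). Time passes only in rows, so rows that do not move let the fingers close, or fill a call up. It gives the time, the measured TCP pose, the force, the opening and the grip force at its end, in the units of the state.
- read_state(): the state, without advancing time (a new reading comes with each control period).
- eyes.read_camera(name): name is "scene" or "top" or "wrist"; returns a dict with "pixels" (384x512x3 uint8, red, green, blue), "depth" (384x512 float32, m along the optical axis (not along the pixel's ray), 0 where there is no reading), "camera_matrix" (3x3 intrinsics, pixels), "origin" and "orientation" of the camera in the world; the wrist camera has in their place "mount" (4x4, takes a point from camera to tool coordinates, whose origin is the TCP and whose axes are the flange's). Camera axes: x right, y up, looking along -z (the intrinsics and any distortion apply to the point x, -y, -z); pixel columns grow to the right and rows downward; lengths in m; the calibration is good to about 2 mm. A picture is of the moment at which its call begins: read the wrist's pose just before it.
- env.finish_job(): hands the job in; it is judged then, once.
Trained networks look in the newest picture that a camera, given by its name, has taken for a name from the list of things; names that differ only in an ending like _2 or _b are one class to them, and where a whole thing is asked for, a point or a joint stands for the part that bears it (a point fixed in the world has none). Each returns a list of dicts, best first, with "p" (0 to 1); they miss things now and then, are a little off and sometimes report something else, mostly with a low value. They report only what shows in the picture. A call takes as long as a camera call.
- eyes.find_in(camera, name): "xyz" ([x, y, z] in m, in the coordinates of the camera as it stood for that picture, good to about 4 mm: the middle of the surface that is visible of it).
- eyes.regions_of(camera, name): "region" (384x512 bool, what is visible of it).
- eyes.place_of(camera, name): "xyz" ([x, y, z] in m, in the coordinates of the camera as it stood for that picture, good to about 4 mm: a listed point, or the origin of a listed thing).
The state is a dict: "clock": time; "qpos": joint angles; "qvel": joint speeds; "joint_efforts": joint torques, N m; "ee_pos": TCP position; "tool_rot": TCP orientation; "contact_force": force on the tool from outside, world axes, zero at the start; "ft_torque": the same for the moment, N m; "opening": finger opening in m; "grip_force": force on a finger pad.
Only numpy, scipy, OpenCV 4.12 (cv2) and the standard library are available. Lean on these libraries where they do the work, as an engineer would, in place of code of your own. Each camera call takes 0.05 s, during which the arm holds its last target. There are 200 camera calls.

TASK

Change the discs on the arbor: turn the yellow valve anticlockwise until it clicks open, then take off the brass collar (put it down anywhere free on the bench) and the worn white disc, and lay the worn disc flat, hub up, in the grey tray. Slide every green disc, hub up, right down over the arbor and put the collar back on top of them, then turn the valve clockwise until it clicks shut, and last push the pump lever down to its stop and let it spring back up. Leave the other things on the bench where they stand.

Things in the scene. Friction and masses are not known exactly. Their poses are not given: they have to be found in the camera images.
- station: The arbor station, fixed: dark steel bedplate 200 x 350 x 20 mm (x, y, z). Origin: centre of its underside; x away from the robot, y left, z up. On it, left to right: the arbor at y = 110 mm; the valve on a grey block 70 x 70 mm, 55 mm high, at (0, 0); the red hand pump at y = -115 mm (reservoir 78 mm wide, x -70 to 100 mm, top 80 mm above the bench; gauge behind it, 105 mm).
- seat (a point): On the arbor's axis, top of its steel seat (76 mm diameter), 35 mm above the bench. Axes as the station's. The arbor, a black shaft of 30 mm diameter, stands 76 mm above this point, the last 6 mm tapering to 22 mm. Discs and collar go over it with 2 mm clearance all round and slide down by their own weight; each disc takes up 20 mm. The valve does not visibly grip or free them.
- valve (a joint): The yellow release valve, rad: 0 = shut, 1.4 = open; grows when turned anticlockwise seen from above. A spring detent, crest half way at 0.7, resists with up to about 0.3 N m; past the crest it snaps on to that end by itself; let go before the crest it springs back.
- valve_grip (a point): On the valve's axis at grip height, 92 mm above the bench; turns with the valve: x is the long direction of the grip bar, z up. The bar is 53 mm long, 14 mm thick, 32 mm high (7 mm above this point, 25 mm below it) on a round skirt of 56 mm diameter; grip it across its thickness. At 0 the bar lies along the station's x.
- lever (a joint): The pump lever, rad: 0 = up, where its spring holds it (35 degrees above level, pointing from its hinge back towards the robot); 0.6 = down at its stop, almost level. Pushing it down takes 5 to 10 N at the grip; it springs back when let go.
- lever_grip (a point): Middle of the upper face of the lever's black rubber grip, 165 mm from the hinge; moves with the lever (x, z then turn with it). The grip is 100 mm long along the lever, 34 mm wide and 20 mm thick. About 210 mm above the bench when up, about 120 mm when down.
- pump_hinge (a point): The lever's hinge axis (level, along the station's y), 105 mm above the bench, at the far end of the pump. Axes as the station's.
- disc1: A new polishing disc: flat green rim, 90 mm diameter, 8 mm thick, with a round aluminium hub of 48 mm diameter in its middle, 20 mm high from the underside, and a 34 mm bore right through. About 250 g. Origin: centre of the underside; z out of the hub side. On the bench, hub up, at the start; may be absent (its state is then None).
- disc2: A new polishing disc: flat green rim, 90 mm diameter, 8 mm thick, with a round aluminium hub of 48 mm diameter in its middle, 20 mm high from the underside, and a 34 mm bore right through. About 250 g. Origin: centre of the underside; z out of the hub side. On the bench, hub up, at the start; may be absent (its state is then None).
- disc3: A new polishing disc: flat green rim, 90 mm diameter, 8 mm thick, with a round aluminium hub of 48 mm diameter in its middle, 20 mm high from the underside, and a 34 mm bore right through. About 250 g. Origin: centre of the underside; z out of the hub side. On the bench, hub up, at the start; may be absent (its state is then None).
- worn: A worn-out polishing disc: flat white rim, 84 mm diameter, 6 mm thick, with a round dark steel hub of 48 mm diameter in its middle, 20 mm high from the underside, and a 34 mm bore right through. About 200 g. Origin: centre of the underside; z out of the hub side. Sits on the arbor at the start, hub up, under the collar.
- collar: A plain brass collar, 48 mm outside diameter, 34 mm bore, 18 mm high, about 150 g. Origin: centre of the underside, z up. At the start on the arbor on top of the worn disc.
- tray_in (a point): Centre of the inner floor of the fixed open grey plastic tray for worn discs, 130 x 130 mm outside, 28 mm high, walls 4 mm, floor about 4 mm. Axes along its sides, z up.
- cartridge: Bystander: upright white adhesive cartridge, 52 mm diameter, with a green mixing nozzle, 310 mm high in all. Origin: centre of its foot.
- solvent: Bystander: white bottle with a red cap, 72 mm diameter, 190 mm high. Origin: centre of its foot.
- tin: Bystander: steel tin with a blue band, 80 mm diameter, 100 mm high. Origin: centre of its foot.
- hardener: Bystander: small orange jar with a black lid, 60 mm diameter, 75 mm high. Origin: centre of its foot.
- spatula: Bystander: filling knife (wooden handle, steel blade) lying on the bench along its x, 220 mm long, 18 mm high. Origin: under its middle.
- offcut: Bystander: marble offcut, 140 x 100 x 30 mm. Origin: centre of its underside.

How it is judged:
By the outcome, as a careful person would: the job done as asked, in the order asked, and still so for the second after the job is handed in, with the robot touching nothing.
Of disc1, disc2, disc3 only 2 to 3 are there at a start; the rules pass over those that are not, and their reading is None.
At some moment in a run one of disc1, disc2, disc3 may be knocked a few centimetres aside while the robot is not near it.
Once in a run the grip may slacken for a moment while it holds something.
It also fails if it takes over 210 s, if anything falls off the work surface, if the arm or the gripper's body presses on something with over 40 N, if the wrist force passes 120 N, or if a joint passes its speed limit or range.

## Working session

There is one attempt and no reset: what is moved stays moved. The work goes in short steps, Python scripts to look and compute and a tool call to move; the robot and the scene stay as the last step left them, time stands still between calls to the robot, and variables do not carry over. Pictures are saved under pics/ and viewed, at most 14 in all, crops included, and the job is handed in when it is done.

Besides the shell and the picture viewer there is one more tool, called after "Request:" as name(argument=value, ...) on one line, values as JSON. move_arm: Moves the arm, as the interface text tells. Its arguments: {"type":"object","properties":{"steps":{"type":"array","items":{"type":"object","properties":{"tx":{"type":"number"},"ty":{"type":"number"},"tz":{"type":"number"},"rx":{"type":"number"},"ry":{"type":"number"},"rz":{"type":"number"},"fingers":{"type":"number"}}}},"newtons":{"type":"number"}},"required":["steps"]}

```bash
ls; mkdir -p pics; cat > h.py <<'E'
import numpy as np, cv2
from scipy.spatial.transform import Rotation as R
from plant import read_state, eyes, env
def cam(name):
    s=read_state(); d=eyes.read_camera(name)
    if 'mount' in d:
        T=np.eye(4); T[:3,:3]=R.from_euler('xyz',s['tool_rot'],degrees=True).as_matrix(); T[:3,3]=s['ee_pos']
        d['T']=T@np.array(d['mount'])
    else:
        T=np.eye(4); o=np.array(d['orientation'],float)
        T[:3,:3]=o if o.shape==(3,3) else R.from_euler('xyz',o,degrees=True).as_matrix()
        T[:3,3]=d['origin']; d['T']=T
    return d
def w(d,p): return d['T'][:3,:3]@np.array(p)+d['T'][:3,3]
def cloud(d):
    K=np.array(d['camera_matrix']); z=d['depth']; v,u=np.indices(z.shape)
    p=np.stack([(u-K[0,2])/K[0,0]*z,-(v-K[1,2])/K[1,1]*z,-z],-1)
    return p@d['T'][:3,:3].T+d['T'][:3,3]
def save(d,n): cv2.imwrite('pics/'+n,d['pixels'][...,::-1])
E
python3 - <<'E'
from h import *
s=read_state(); print(s)
for c in ['scene','top']:
    d=cam(c); save(d,c+'0.png'); print(c,d['origin'],d['orientation'],d['camera_matrix'],[k for k in d])
    for n in ['station','seat','valve_grip','lever_grip','pump_hinge','disc1','worn','collar','tray_in','cartridge','solvent','tin','hardener','spatula','offcut']:
        print(n,[(np.round(w(d,q['xyz']),3).tolist(),round(float(q['p']),2)) for q in eyes.place_of(c,n)][:4])
E
```

```text
pics
{'clock': 0.0, 'qpos': array([ 7.43140806e+01,  1.49380315e+01, -7.98521255e+00,  6.71896427e+01,
       -1.02152786e-03,  9.00007146e+01]), 'qvel': array([ 0.03419804, -0.07375035,  0.04517206, -0.12847378, -0.06188114,
       -0.09172637]), 'joint_efforts': array([ 8.32426831e-04, -4.05675316e+01,  2.53925478e+01,  1.88504322e-02,
        2.57909312e-05,  4.84232046e-06]), 'ee_pos': array([0.14176515, 0.50480066, 0.23044747]), 'tool_rot': array([-1.79887113e+02,  1.02293388e-03,  1.64313368e+02]), 'contact_force': array([-0.41610289, -0.22426786,  0.55659292]), 'ft_torque': array([0.02017539, 0.05069237, 0.06996464]), 'grip_force': 0.0, 'opening': 0.08528281425031399}
scene [0.91129075 0.52822179 0.79838667] [ 46.13808439  -1.02943562 147.00274823] [[351.51105945   0.         261.2137902 ]
 [  0.         351.51105945 193.21743728]
 [  0.           0.           1.        ]] ['pixels', 'depth', 'camera_matrix', 'origin', 'orientation', 'T']
station [([0.752, 0.232, -0.003], 0.67), ([0.609, -0.179, 0.002], 0.59)]
seat [([0.601, -0.067, 0.036], 0.77)]
valve_grip [([0.608, -0.177, 
[... 969 characters left out ...]
 0.036], 0.91)]
valve_grip [([0.602, -0.179, 0.086], 0.77)]
lever_grip [([0.567, -0.296, 0.206], 0.81)]
pump_hinge [([0.708, -0.286, 0.106], 0.56)]
disc1 [([0.577, 0.346, -0.003], 0.96), ([0.593, 0.194, -0.004], 0.67), ([0.408, 0.183, 0.0], 0.64)]
worn [([0.597, -0.068, 0.032], 0.73)]
collar []
tray_in [([0.426, 0.324, 0.002], 0.9)]
cartridge [([0.747, 0.23, 0.001], 0.76), ([0.57, -0.301, 0.208], 0.67), ([0.786, 0.028, 0.003], 0.33), ([0.391, -0.054, -0.001], 0.26)]
solvent [([0.609, -0.434, 0.002], 0.72)]
tin [([0.266, 0.306, 0.001], 0.76)]
hardener [([0.358, -0.35, -0.003], 0.64), ([0.58, 0.343, -0.004], 0.59)]
spatula [([0.391, -0.051, -0.003], 0.78)]
offcut [([0.784, 0.027, 0.003], 0.7)]
```

View pics/scene0.png

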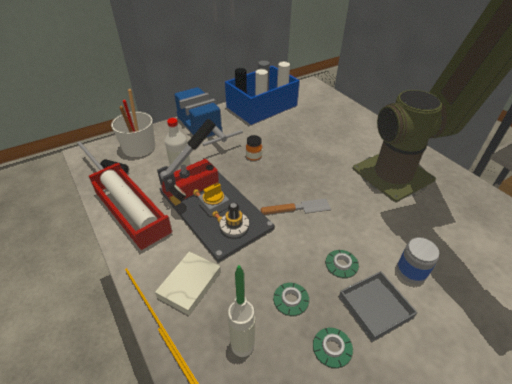

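View pics/top0.png

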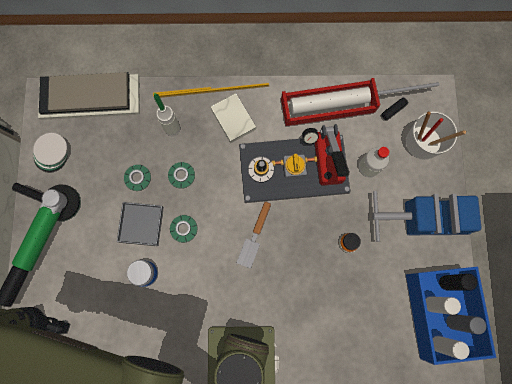

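```bash
python3 - <<'E'
from h import *
d=cam('top'); P=cloud(d)
def fit(pts):
    A=np.c_[2*pts,np.ones(len(pts))]; x=np.linalg.lstsq(A,(pts**2).sum(1),rcond=None)[0]
    return x[:2],np.sqrt(x[2]+x[0]**2+x[1]**2)
# disc hubs: z 15-25mm; valve bar top; station orientation
for n,c,zr,r in [('A',(.578,.345),(.014,.028),.04),('B',(.593,.195),(.014,.028),.04),('C',(.408,.183),(.014,.028),.04),('collar',(.6,-.067),(.062,.085),.04),('arbor',(.6,-.067),(.1,.12),.04),('valve',(.605,-.178),(.09,.11),.04),('tray',(.425,.325),(.02,.035),.09)]:
    m=(np.hypot(P[...,0]-c[0],P[...,1]-c[1])<r)&(P[...,2]>zr[0])&(P[...,2]<zr[1])
    q=P[m]; 
    if len(q)<5: print(n,len(q)); continue
    rect=cv2.minAreaRect((q[:,:2]*1000).astype(np.float32)); ec=cv2.minEnclosingCircle((q[:,:2]*1000).astype(np.float32))
    print(n,len(q),q.mean(0).round(4),np.median(q[:,2]).round(4),[np.round(a,1) for a in rect],ec)
q=P[(np.abs(P[...,2]-.02)<.006)&(np.hypot(P[...,0]-.605,P[...,1]+.178)<.24)&(P[...,1]<.01)&(P[...,0]>.49)&(P[...,0]<.72)]
print(cv2.minAreaRect((q[:,:2]*1000).astype(np.float32)))
E
```

```text
A 86 [0.5812 0.3432 0.0185] 0.0179 [array([580.7, 345.2]), array([57.8, 61.3]), np.float64(11.2)] ((575.4826049804688, 341.0214538574219), 34.97515869140625)
B 82 [0.5883 0.196  0.0186] 0.0184 [array([585. , 189.5]), array([56.9, 54.2]), np.float64(84.4)] ((585.568603515625, 187.86993408203125), 37.607967376708984)
C 91 [0.408  0.184  0.0189] 0.0183 [array([407.3, 185.1]), array([71.1, 45.4]), np.float64(17.3)] ((408.5072021484375, 183.732666015625), 36.35896301269531)
collar 95 [ 0.5912 -0.0687  0.0714] 0.0713 [array([596.8, -69.4]), array([46.3, 45.1]), np.float64(0.2)] ((598.3510131835938, -69.49728393554688), 25.65294647216797)
arbor 68 [ 0.5965 -0.0697  0.1089] 0.1088 [array([597.1, -70. ]), array([28.2, 26. ]), np.float64(33.2)] ((597.1372680664062, -69.89659118652344), 14.683213233947754)
valve 70 [ 0.6064 -0.179   0.0982] 0.0976 [array([ 606.7, -179.4]), array([53.1, 14. ]), np.float64(5.0)] ((606.7606201171875, -179.7660369873047), 26.573104858398438)
tray 226 [0.4238 0.326  0.0261] 0.0261 [array([424.6, 324.8]), array([132.5, 130.2]), np.float64(84.3)] ((424.861572265625, 324.39471435546875), 88.3900375366211)
((623.1235961914062, -205.8428192138672), (236.54290771484375, 408.7845764160156), 5.944674968719482)
```

The scene view shows three green discs (at 342,263; 291,298; 332,346), the empty tray (377,305), and the station with the arbor (234,217) and valve (213,197). The top view agrees with this, and the network and depth positions match both. I'm moving to above the valve now.

Request:
move_arm(steps=[{"tx":20,"ty":-30,"rz":1.3,"fingers":1},{"tx":20,"ty":-30,"rz":1.3,"fingers":1},{"tx":20,"ty":-30,"rz":1.3,"fingers":1},{"tx":20,"ty":-30,"rz":1.3,"fingers":1},{"tx":20,"ty":-30,"rz":1.3,"fingers":1},{"tx":20,"ty":-30,"rz":1.3,"fingers":1},{"tx":20,"ty":-30,"rz":1.3,"fingers":1},{"tx":20,"ty":-30,"rz":1.3,"fingers":1}])

```text
validation failed for argument at $.st...
```

Request:
move_arm(steps=[{"tx":20,"ty":-30,"rz":1.3,"fingers":1},{"tx":20,"ty":-30,"rz":1.3,"fingers":1},{"tx":20,"ty":-30,"rz":1.3,"fingers":1},{"tx":20,"ty":-30,"rz":1.3,"fingers":1},{"tx":20,"ty":-30,"rz":1.3,"fingers":1},{"tx":20,"ty":-30,"rz":1.3,"fingers":1},{"tx":20,"ty":-30,"rz":1.3,"fingers":1},{"tx":20,"ty":-30,"rz":1.3,"fingers":1}])

```text
validation failed for argument at $.st...
```

Request:
move_arm(steps=[{"tx":20,"ty":-30,"fingers":1},{"tx":20,"ty":-30,"fingers":1},{"tx":20,"ty":-30,"fingers":1},{"tx":20,"ty":-30,"fingers":1},{"tx":20,"ty":-30,"fingers":1},{"tx":20,"ty":-30,"fingers":1},{"tx":20,"ty":-20,"fingers":1},{"tx":4,"ty":-4,"fingers":1}])

```text
validation failed for argument at $.st...
```

```bash
cat >> h.py <<'E'
def blob(P,c,zr,r):
    m=(np.hypot(P[...,0]-c[0],P[...,1]-c[1])<r)&(P[...,2]>zr[0])&(P[...,2]<zr[1])
    q=P[m]
    if len(q)<5: return len(q)
    f=(q[:,:2]*1000).astype(np.float32)
    return len(q),np.median(q[:,2]).round(4),[np.round(a,1) for a in cv2.minAreaRect(f)],np.round(cv2.minEnclosingCircle(f)[0],1)
def st():
    s=read_state(); print('t',round(s['clock'],2),'p',(s['ee_pos']*1000).round(1),'rot',s['tool_rot'].round(1),'q',s['qpos'].round(0),'F',s['contact_force'].round(1),'T',s['ft_torque'].round(2),'open',round(s['opening']*1000,1),'grip',round(float(s['grip_force']),1))
E
python3 - <<'E'
from h import *
st(); d=cam('wrist'); save(d,'w1.png'); P=cloud(d); print(d['T'].round(3))
for n,c,zr,r in [('collar',(.6,-.067),(.062,.085),.04),('arbor',(.6,-.067),(.1,.12),.04),('valve',(.605,-.178),(.09,.11),.04)]: print(n,blob(P,c,zr,r))
E
```

```text
t 1.65 p [141.9 505.5 231.3] rot [180.    0.  164.3] q [74. 15. -8. 67. -0. 90.] F [-0.2  1.2  0.1] T [-0.01 -0.    0.04] open 85.3 grip 0.0
[[ 0.27  -0.928 -0.255  0.078]
 [ 0.963  0.26   0.074  0.523]
 [-0.002 -0.266  0.964  0.374]
 [ 0.     0.     0.     1.   ]]
collar 0
arbor 0
valve 0
```

Request:
move_arm(steps=[{"tx":20,"ty":-30,"tz":0,"rx":0,"ry":0,"rz":1.3,"fingers":1},{"tx":20,"ty":-30,"tz":0,"rx":0,"ry":0,"rz":1.3,"fingers":1},{"tx":20,"ty":-30,"tz":0,"rx":0,"ry":0,"rz":1.3,"fingers":1},{"tx":20,"ty":-30,"tz":0,"rx":0,"ry":0,"rz":1.3,"fingers":1},{"tx":20,"ty":-30,"tz":0,"rx":0,"ry":0,"rz":1.3,"fingers":1},{"tx":20,"ty":-30,"tz":0,"rx":0,"ry":0,"rz":1.3,"fingers":1},{"tx":20,"ty":-30,"tz":0,"rx":0,"ry":0,"rz":1.3,"fingers":1},{"tx":20,"ty":-30,"tz":0,"rx":0,"ry":0,"rz":1.3,"fingers":1}])

```text
clock: 2.5
ee_pos: [0.3026, 0.2642, 0.2315]
tool_rot: [180.0, 0.0, 174.8]
contact_force: [0.3, 0.5, -0.2]
opening: 0.0854
grip_force: 0.0
```

Request:
move_arm(steps=[{"tx":20,"ty":-30,"tz":0,"rx":0,"ry":0,"rz":1.3,"fingers":1},{"tx":20,"ty":-30,"tz":0,"rx":0,"ry":0,"rz":1.3,"fingers":1},{"tx":20,"ty":-30,"tz":0,"rx":0,"ry":0,"rz":1.3,"fingers":1},{"tx":20,"ty":-30,"tz":0,"rx":0,"ry":0,"rz":1.3,"fingers":1},{"tx":20,"ty":-30,"tz":0,"rx":0,"ry":0,"rz":1.3,"fingers":1},{"tx":20,"ty":-30,"tz":0,"rx":0,"ry":0,"rz":1.3,"fingers":1},{"tx":20,"ty":-30,"tz":0,"rx":0,"ry":0,"rz":1.3,"fingers":1},{"tx":20,"ty":-30,"tz":0,"rx":0,"ry":0,"rz":1.3,"fingers":1}])

```text
clock: 3.3
ee_pos: [0.4627, 0.024, 0.2315]
tool_rot: [180.0, 0.0, -174.9]
contact_force: [-0.4, 0.6, 0.1]
opening: 0.0856
grip_force: 0.0
```

Request:
move_arm(steps=[{"tx":20,"ty":-30,"tz":0,"rx":0,"ry":0,"rz":0,"fingers":1},{"tx":20,"ty":-30,"tz":0,"rx":0,"ry":0,"rz":0,"fingers":1},{"tx":20,"ty":-30,"tz":0,"rx":0,"ry":0,"rz":0,"fingers":1},{"tx":20,"ty":-30,"tz":0,"rx":0,"ry":0,"rz":0,"fingers":1},{"tx":20,"ty":-30,"tz":0,"rx":0,"ry":0,"rz":0,"fingers":1},{"tx":20,"ty":-30,"tz":0,"rx":0,"ry":0,"rz":0,"fingers":1},{"tx":20,"ty":-20,"tz":0,"rx":0,"ry":0,"rz":0,"fingers":1},{"tx":4,"ty":-4,"tz":0,"rx":0,"ry":0,"rz":0,"fingers":1}])

```text
clock: 4.1
ee_pos: [0.6078, -0.1811, 0.2305]
tool_rot: [-180.0, 0.0, -175.0]
contact_force: [-1.4, -0.2, 0.7]
opening: 0.0854
grip_force: 0.0
```

```bash
python3 - <<'E'
from h import *
st(); d=cam('wrist'); save(d,'w1.png'); P=cloud(d); print(d['T'].round(3))
for n,c,zr,r in [('collar',(.6,-.067),(.062,.085),.04),('arbor',(.6,-.067),(.1,.12),.04),('valve',(.605,-.178),(.09,.11),.04)]: print(n,blob(P,c,zr,r))
E
```

```text
t 4.1 p [ 607.8 -181.1  230.5] rot [-180.    0. -175.] q [-17.  26.   9.  73.  -0. -22.] F [-1.4 -0.2  0.7] T [-0.02  0.05 -0.01] open 85.4 grip 0.0
[[-0.087 -0.96  -0.265  0.541]
 [ 0.996 -0.084 -0.02  -0.187]
 [-0.003 -0.266  0.964  0.373]
 [ 0.     0.     0.     1.   ]]
collar (935, np.float64(0.0722), [array([599.8, -72.6]), array([40.7, 48.8]), np.float64(63.7)], array([601.2, -68.9]))
arbor (843, np.float64(0.1102), [array([600.8, -69.5]), array([29.5, 29.2]), np.float64(73.7)], array([600.9, -69.3]))
valve (781, np.float64(0.0986), [array([ 609.8, -178.2]), array([51.9, 13.4]), np.float64(4.9)], array([ 609.8, -179.2]))
```

View pics/w1.png

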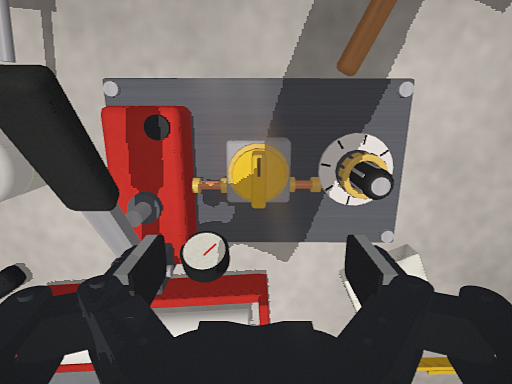

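The wrist view shows the valve bar at (258,180), lying along the station's x, and the arbor with the collar at (365,175). The fingers are clear on both sides, so I'm going down and gripping the bar.

Request:
move_arm(steps=[{"tx":1,"ty":2,"tz":-20,"rx":0,"ry":0,"rz":0,"fingers":0.3},{"tx":0,"ty":0,"tz":-25,"rx":0,"ry":0,"rz":0,"fingers":0.3},{"tx":0,"ty":0,"tz":-25,"rx":0,"ry":0,"rz":0,"fingers":0.3},{"tx":0,"ty":0,"tz":-25,"rx":0,"ry":0,"rz":0,"fingers":0.3},{"tx":0,"ty":0,"tz":-25,"rx":0,"ry":0,"rz":0,"fingers":0.3},{"tx":0,"ty":0,"tz":-20,"rx":0,"ry":0,"rz":0,"fingers":0.3},{"tx":0,"ty":0,"tz":-10,"rx":0,"ry":0,"rz":0,"fingers":0.3},{"tx":0,"ty":0,"tz":-6,"rx":0,"ry":0,"rz":0,"fingers":0.3}])

```text
clock: 4.95
ee_pos: [0.606, -0.1756, 0.0747]
tool_rot: [180.0, -0.1, -174.8]
contact_force: [-0.5, 0.4, 1.0]
opening: 0.0557
grip_force: 0.0
```

Request:
move_arm(newtons=50, steps=[{"tx":0,"ty":0,"tz":0,"rx":0,"ry":0,"rz":0,"fingers":-1},{"tx":0,"ty":0,"tz":0,"rx":0,"ry":0,"rz":0,"fingers":-1},{"tx":0,"ty":0,"tz":0,"rx":0,"ry":0,"rz":0,"fingers":-1},{"tx":0,"ty":0,"tz":0,"rx":0,"ry":0,"rz":0,"fingers":-1},{"tx":0,"ty":0,"tz":0,"rx":0,"ry":0,"rz":0,"fingers":-1},{"tx":0,"ty":0,"tz":0,"rx":0,"ry":0,"rz":0,"fingers":-1},{"tx":0,"ty":0,"tz":0,"rx":0,"ry":0,"rz":0,"fingers":-1},{"tx":0,"ty":0,"tz":0,"rx":0,"ry":0,"rz":0,"fingers":-1}])

```text
clock: 5.75
ee_pos: [0.608, -0.1779, 0.0768]
tool_rot: [-179.8, 0.1, -174.9]
contact_force: [-0.8, -4.6, 5.8]
opening: 0.013
grip_force: 51.9
```

Request:
move_arm(steps=[{"tx":0,"ty":0,"tz":2,"rx":0,"ry":0,"rz":4,"fingers":-1},{"tx":0,"ty":0,"tz":0,"rx":0,"ry":0,"rz":8,"fingers":-1},{"tx":0,"ty":0,"tz":0,"rx":0,"ry":0,"rz":8,"fingers":-1},{"tx":0,"ty":0,"tz":0,"rx":0,"ry":0,"rz":8,"fingers":-1},{"tx":0,"ty":0,"tz":0,"rx":0,"ry":0,"rz":8,"fingers":-1},{"tx":0,"ty":0,"tz":0,"rx":0,"ry":0,"rz":8,"fingers":-1},{"tx":0,"ty":0,"tz":0,"rx":0,"ry":0,"rz":8,"fingers":-1},{"tx":0,"ty":0,"tz":0,"rx":0,"ry":0,"rz":8,"fingers":-1}])

```text
clock: 6.55
ee_pos: [0.609, -0.1795, 0.0769]
tool_rot: [-179.7, -0.2, -114.6]
contact_force: [5.3, -9.8, -6.9]
opening: 0.0129
grip_force: 50.3
```

Request:
move_arm(steps=[{"tx":0,"ty":0,"tz":0,"rx":0,"ry":0,"rz":8,"fingers":-1},{"tx":0,"ty":0,"tz":0,"rx":0,"ry":0,"rz":7,"fingers":-1},{"tx":0,"ty":0,"tz":0,"rx":0,"ry":0,"rz":5,"fingers":-1},{"tx":0,"ty":0,"tz":0,"rx":0,"ry":0,"rz":0,"fingers":-1},{"tx":0,"ty":0,"tz":0,"rx":0,"ry":0,"rz":0,"fingers":-1},{"tx":0,"ty":0,"tz":0,"rx":0,"ry":0,"rz":0,"fingers":0.2},{"tx":0,"ty":0,"tz":0,"rx":0,"ry":0,"rz":0,"fingers":0.2},{"tx":0,"ty":0,"tz":0,"rx":0,"ry":0,"rz":0,"fingers":0.2}])

```text
clock: 7.35
ee_pos: [0.6065, -0.1758, 0.0771]
tool_rot: [179.9, 0.1, -94.9]
contact_force: [-0.5, -0.2, -0.3]
opening: 0.0511
grip_force: 0.0
```

Request:
move_arm(steps=[{"tx":0,"ty":0,"tz":10,"rx":0,"ry":0,"rz":0,"fingers":0.5},{"tx":0,"ty":0,"tz":20,"rx":0,"ry":0,"rz":0,"fingers":0.5},{"tx":0,"ty":0,"tz":25,"rx":0,"ry":0,"rz":0,"fingers":0.5},{"tx":0,"ty":0,"tz":25,"rx":0,"ry":0,"rz":0,"fingers":0.5},{"tx":0,"ty":0,"tz":25,"rx":0,"ry":0,"rz":0,"fingers":0.5},{"tx":0,"ty":0,"tz":25,"rx":0,"ry":0,"rz":0,"fingers":0.5},{"tx":0,"ty":0,"tz":10,"rx":0,"ry":0,"rz":0,"fingers":0.5},{"tx":0,"ty":0,"tz":0,"rx":0,"ry":0,"rz":0,"fingers":0.5}])

```text
clock: 8.15
ee_pos: [0.6081, -0.1767, 0.2196]
tool_rot: [-179.8, -0.0, -94.9]
contact_force: [0.6, -0.0, -0.6]
opening: 0.0642
grip_force: 0.0
```

```bash
python3 - <<'E'
from h import *
st(); d=cam('wrist'); save(d,'w2.png'); P=cloud(d)
for n,c,zr,r in [('collar',(.6,-.067),(.062,.085),.04),('arbor',(.6,-.067),(.1,.12),.04),('valve',(.605,-.178),(.09,.11),.04)]: print(n,blob(P,c,zr,r))
d=cam('top');P=cloud(d);print(blob(P,(.605,-.178),(.09,.11),.04))
E
```

```text
t 8.15 p [ 608.1 -176.7  219.6] rot [-179.8   -0.   -94.9] q [ -16.   26.    7.   71.    0. -101.] F [ 0.6 -0.  -0.6] T [ 0.02 -0.03  0.02] open 64.2 grip 0.0
collar (898, np.float64(0.0722), [array([601.5, -73.6]), array([49.3, 40.7]), np.float64(2.8)], array([601.5, -69.1]))
arbor (695, np.float64(0.11), [array([600.5, -71.6]), array([25.2, 29.8]), np.float64(87.3)], array([600.8, -69.9]))
valve (843, np.float64(0.0985), [array([ 610.2, -179.1]), array([52.5, 13.1]), np.float64(85.4)], array([ 610.6, -179.3]))
0
```

Valve open: the bar now lies at 85°, from 5°. Next is the collar.

Request:
move_arm(steps=[{"tx":-2,"ty":27,"tz":0,"rx":0,"ry":0,"rz":0,"fingers":0.9},{"tx":-2,"ty":27,"tz":0,"rx":0,"ry":0,"rz":0,"fingers":0.9},{"tx":-2,"ty":27,"tz":0,"rx":0,"ry":0,"rz":0,"fingers":0.9},{"tx":-1,"ty":26,"tz":0,"rx":0,"ry":0,"rz":0,"fingers":0.9},{"tx":0,"ty":0,"tz":-10,"rx":0,"ry":0,"rz":0,"fingers":0.9},{"tx":0,"ty":0,"tz":-10,"rx":0,"ry":0,"rz":0,"fingers":0.9},{"tx":0,"ty":0,"tz":0,"rx":0,"ry":0,"rz":0,"fingers":0.9},{"tx":0,"ty":0,"tz":0,"rx":0,"ry":0,"rz":0,"fingers":0.9}])

```text
clock: 9.05
ee_pos: [0.5992, -0.0704, 0.1961]
tool_rot: [179.9, -0.0, -95.0]
contact_force: [0.7, 0.8, 0.1]
opening: 0.0812
grip_force: 0.0
```

```bash
cat >> h.py <<'E'
def rel(targets,name='wrist'):
    """blob centres relative to TCP, world axes, mm"""
    d=cam('wrist'); T0=d['T']@np.linalg.inv(np.array(d['mount'])); P=cloud(d); out={}
    for n,c,zr,r in targets:
        b=blob(P,c,zr,r)
        if isinstance(b,int): print(n,b); continue
        o=T0[:2,3]*1000; print(n,b[0],'z',b[1],'rect',(b[2][0]-o).round(1),b[2][1],b[2][2],'circ',(b[3]-o).round(1))
    return d
E
python3 - <<'E'
from h import *
st()
d=rel([('collar',(.6,-.067),(.064,.085),.04),('arbor',(.6,-.067),(.1,.12),.04)]); save(d,'w3.png'); st()
E
```

```text
t 9.05 p [599.2 -70.4 196.1] rot [179.9  -0.  -95. ] q [ -7.  24.  -0.  66.  -0. -92.] F [0.7 0.8 0.1] T [ 0.02 -0.    0.05] open 81.2 grip 0.0
collar 938 z 0.0724 rect [ 2.1 -1.3] [42.2 48.2] 87.4 circ [2.1 1.7]
arbor 1036 z 0.1105 rect [1.4 1.1] [29.  29.6] 84.7 circ [1.6 0.9]
t 9.1 p [599.7 -70.5 196.7] rot [179.9  -0.  -95. ] q [ -7.  24.  -0.  66.  -0. -92.] F [ 0.2  0.2 -0.5] T [ 0.    0.01 -0.06] open 81.3 grip 0.0
```

View pics/w3.png

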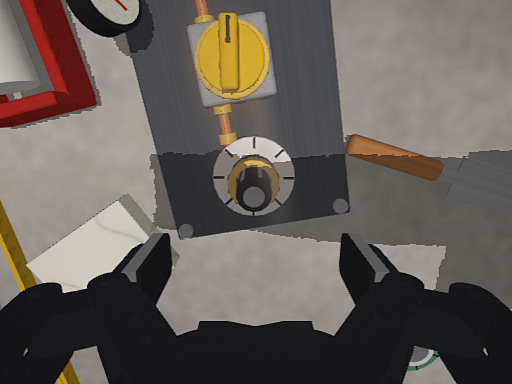

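The wrist view shows the open valve (230,55) and the collar on the arbor (253,180), centred between the fingers and 1–2 mm off. Going down to grip the collar and lift it.

Request:
move_arm(steps=[{"tx":1.5,"ty":1,"tz":-20,"rx":0,"ry":0,"rz":0,"fingers":0.9},{"tx":0,"ty":0,"tz":-25,"rx":0,"ry":0,"rz":0,"fingers":0.9},{"tx":0,"ty":0,"tz":-25,"rx":0,"ry":0,"rz":0,"fingers":0.9},{"tx":0,"ty":0,"tz":-25,"rx":0,"ry":0,"rz":0,"fingers":0.9},{"tx":0,"ty":0,"tz":-22,"rx":0,"ry":0,"rz":0,"fingers":0.9},{"tx":0,"ty":0,"tz":-14,"rx":0,"ry":0,"rz":0,"fingers":0.9},{"tx":0,"ty":0,"tz":-8,"rx":0,"ry":0,"rz":0,"fingers":0.9},{"tx":0,"ty":0,"tz":0,"rx":0,"ry":0,"rz":0,"fingers":0.9}])

```text
clock: 9.9
ee_pos: [0.6009, -0.069, 0.0575]
tool_rot: [179.9, 0.0, -94.9]
contact_force: [-0.1, 0.6, -0.2]
opening: 0.0808
grip_force: 0.0
```

Request:
move_arm(newtons=50, steps=[{"tx":0,"ty":0,"tz":0,"rx":0,"ry":0,"rz":0,"fingers":-1},{"tx":0,"ty":0,"tz":0,"rx":0,"ry":0,"rz":0,"fingers":-1},{"tx":0,"ty":0,"tz":0,"rx":0,"ry":0,"rz":0,"fingers":-1},{"tx":0,"ty":0,"tz":0,"rx":0,"ry":0,"rz":0,"fingers":-1},{"tx":0,"ty":0,"tz":0,"rx":0,"ry":0,"rz":0,"fingers":-1},{"tx":0,"ty":0,"tz":0,"rx":0,"ry":0,"rz":0,"fingers":-1},{"tx":0,"ty":0,"tz":0,"rx":0,"ry":0,"rz":0,"fingers":-1},{"tx":0,"ty":0,"tz":0,"rx":0,"ry":0,"rz":0,"fingers":-1}])

```text
clock: 10.7
ee_pos: [0.6026, -0.0688, 0.0599]
tool_rot: [-179.8, -0.0, -94.9]
contact_force: [-0.6, 0.4, 5.9]
opening: 0.0461
grip_force: 52.2
```

```bash
python3 - <<'E'
from h import *
st()
E
```

```text
t 10.7 p [602.6 -68.8  59.9] rot [-179.8   -0.   -94.9] q [ -7.  29. -13.  48.  -0. -92.] F [-0.6  0.4  5.9] T [-0.02  0.23 -0.01] open 46.1 grip 52.2
```

Request:
move_arm(steps=[{"tx":0,"ty":0,"tz":5,"rx":0,"ry":0,"rz":0,"fingers":-1},{"tx":0,"ty":0,"tz":20,"rx":0,"ry":0,"rz":0,"fingers":-1},{"tx":0,"ty":0,"tz":20,"rx":0,"ry":0,"rz":0,"fingers":-1},{"tx":0,"ty":0,"tz":20,"rx":0,"ry":0,"rz":0,"fingers":-1},{"tx":0,"ty":0,"tz":15,"rx":0,"ry":0,"rz":0,"fingers":-1},{"tx":-9,"ty":-5,"tz":0,"rx":0,"ry":0,"rz":0,"fingers":-1},{"tx":-25,"ty":-15,"tz":0,"rx":0,"ry":0,"rz":0,"fingers":-1},{"tx":-35,"ty":-20,"tz":0,"rx":0,"ry":0,"rz":0,"fingers":-1}])

```text
clock: 11.5
ee_pos: [0.5319, -0.1086, 0.1373]
tool_rot: [180.0, -0.0, -94.8]
contact_force: [-0.4, 0.4, -2.4]
opening: 0.0463
grip_force: 51.9
```

Request:
move_arm(steps=[{"tx":-35,"ty":-21,"tz":0,"rx":0,"ry":0,"rz":0,"fingers":-1},{"tx":-35,"ty":-20,"tz":0,"rx":0,"ry":0,"rz":0,"fingers":-1},{"tx":-32,"ty":-20,"tz":-20,"rx":0,"ry":0,"rz":0,"fingers":-1},{"tx":0,"ty":0,"tz":-30,"rx":0,"ry":0,"rz":0,"fingers":-1},{"tx":0,"ty":0,"tz":-30,"rx":0,"ry":0,"rz":0,"fingers":-1},{"tx":0,"ty":0,"tz":-28,"rx":0,"ry":0,"rz":0,"fingers":-1},{"tx":0,"ty":0,"tz":-14,"rx":0,"ry":0,"rz":0,"fingers":-1},{"tx":0,"ty":0,"tz":-6,"rx":0,"ry":0,"rz":0,"fingers":-1}])

```text
clock: 12.3
ee_pos: [0.4273, -0.1687, 0.0081]
tool_rot: [179.7, 0.1, -94.9]
contact_force: [-0.9, 0.3, -2.0]
opening: 0.0465
grip_force: 51.9
```

```bash
python3 - <<'E'
from h import *
st(); d=cam('scene'); save(d,'s2.png'); P=cloud(d)
print(blob(P,(.43,-.17),(.003,.05),.04))
E
```

```text
t 12.3 p [ 427.3 -168.7    8.1] rot [ 1.797e+02  1.000e-01 -9.490e+01] q [ -22.   21.  -37.   32.   -0. -107.] F [-0.9  0.3 -2. ] T [-0.    0.02 -0.02] open 46.5 grip 51.9
(214, np.float64(0.0186), [array([ 430.4, -163.4]), array([69.1, 43.9]), np.float64(20.7)], array([ 429.6, -159.4]))
```

View pics/s2.png

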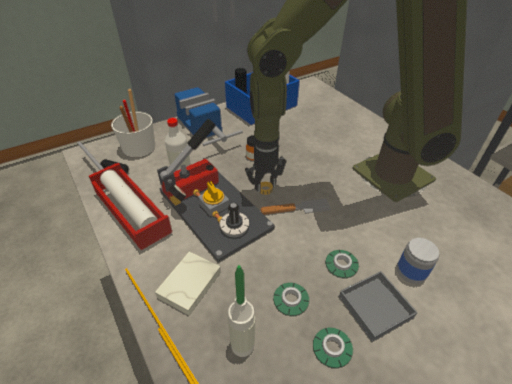

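The scene view shows the collar held just above the free bench, at about (265,186). I'm setting it down and going back for the worn disc.

Request:
move_arm(steps=[{"tx":0,"ty":0,"tz":-3,"rx":0,"ry":0,"rz":0,"fingers":-1},{"tx":0,"ty":0,"tz":0,"rx":0,"ry":0,"rz":0,"fingers":-1},{"tx":0,"ty":0,"tz":0,"rx":0,"ry":0,"rz":0,"fingers":0.9},{"tx":0,"ty":0,"tz":0,"rx":0,"ry":0,"rz":0,"fingers":0.9},{"tx":0,"ty":0,"tz":0,"rx":0,"ry":0,"rz":0,"fingers":0.9},{"tx":0,"ty":0,"tz":0,"rx":0,"ry":0,"rz":0,"fingers":0.9},{"tx":0,"ty":0,"tz":10,"rx":0,"ry":0,"rz":0,"fingers":0.9},{"tx":0,"ty":0,"tz":30,"rx":0,"ry":0,"rz":0,"fingers":0.9}])

```text
clock: 13.15
ee_pos: [0.4281, -0.1686, 0.0462]
tool_rot: [179.7, 0.1, -94.9]
contact_force: [1.1, -0.5, 0.4]
opening: 0.0813
grip_force: 0.0
```

Request:
move_arm(steps=[{"tx":0,"ty":0,"tz":30,"rx":0,"ry":0,"rz":0,"fingers":0.9},{"tx":0,"ty":0,"tz":30,"rx":0,"ry":0,"rz":0,"fingers":0.9},{"tx":20,"ty":10,"tz":30,"rx":0,"ry":0,"rz":0,"fingers":0.9},{"tx":35,"ty":20,"tz":20,"rx":0,"ry":0,"rz":0,"fingers":0.9},{"tx":35,"ty":21,"tz":20,"rx":0,"ry":0,"rz":0,"fingers":0.9},{"tx":35,"ty":20,"tz":20,"rx":0,"ry":0,"rz":0,"fingers":0.9},{"tx":35,"ty":20,"tz":0,"rx":0,"ry":0,"rz":0,"fingers":0.9},{"tx":11,"ty":10,"tz":0,"rx":0,"ry":0,"rz":0,"fingers":0.9}])

```text
clock: 13.95
ee_pos: [0.6053, -0.0669, 0.1987]
tool_rot: [-179.7, 0.0, -94.8]
contact_force: [-0.5, 0.4, 0.1]
opening: 0.0809
grip_force: 0.0
```

```bash
python3 - <<'E'
from h import *
st()
d=rel([('worn',(.6,-.067),(.045,.06),.04),('arbor',(.6,-.067),(.1,.12),.04)]); st()
d=cam('top'); P=cloud(d)
print(blob(P,(.43,-.17),(.008,.05),.04))
for p in eyes.place_of('top','collar'): print(w(d,p['xyz']).round(3),p['p'])
E
```

```text
t 13.95 p [605.3 -66.9 198.7] rot [-179.7    0.   -94.8] q [ -6.  24.   0.  66.   0. -92.] F [-0.5  0.4  0.1] T [ 0.   -0.01  0.04] open 80.9 grip 0.0
worn 705 z 0.0545 rect [-4.2 -6.5] [46.7 38.1] 0.1 circ [-4.1 -1.8]
arbor 1024 z 0.1104 rect [-4.5 -2.7] [29.2 28.7] 84.7 circ [-4.4 -2.6]
t 14.0 p [604.9 -65.9 197.8] rot [-1.798e+02  1.000e-01 -9.470e+01] q [ -6.  24.   0.  66.   0. -92.] F [ 1.8  0.9 -0.8] T [ 0.04 -0.09  0.03] open 81.3 grip 0.0
(99, np.float64(0.0157), [array([ 433.2, -171.7]), array([45.9, 56.3]), np.float64(78.8)], array([ 433.9, -176.8]))
[ 0.43  -0.174 -0.002] 0.41
```

Request:
move_arm(steps=[{"tx":-4,"ty":-3,"tz":-15,"rx":0,"ry":0,"rz":0,"fingers":0.9},{"tx":0,"ty":0,"tz":-25,"rx":0,"ry":0,"rz":0,"fingers":0.9},{"tx":0,"ty":0,"tz":-25,"rx":0,"ry":0,"rz":0,"fingers":0.9},{"tx":0,"ty":0,"tz":-25,"rx":0,"ry":0,"rz":0,"fingers":0.9},{"tx":0,"ty":0,"tz":-25,"rx":0,"ry":0,"rz":0,"fingers":0.9},{"tx":0,"ty":0,"tz":-20,"rx":0,"ry":0,"rz":0,"fingers":0.9},{"tx":0,"ty":0,"tz":-12,"rx":0,"ry":0,"rz":0,"fingers":0.9},{"tx":0,"ty":0,"tz":-7,"rx":0,"ry":0,"rz":0,"fingers":0.9}])

```text
clock: 14.9
ee_pos: [0.5955, -0.0722, 0.0424]
tool_rot: [179.9, -0.0, -95.0]
contact_force: [-0.7, 0.0, 0.2]
opening: 0.0814
grip_force: 0.0
```

Request:
move_arm(newtons=60, steps=[{"tx":0,"ty":0,"tz":0,"rx":0,"ry":0,"rz":0,"fingers":0.9},{"tx":0,"ty":0,"tz":0,"rx":0,"ry":0,"rz":0,"fingers":-1},{"tx":0,"ty":0,"tz":0,"rx":0,"ry":0,"rz":0,"fingers":-1},{"tx":0,"ty":0,"tz":0,"rx":0,"ry":0,"rz":0,"fingers":-1},{"tx":0,"ty":0,"tz":0,"rx":0,"ry":0,"rz":0,"fingers":-1},{"tx":0,"ty":0,"tz":0,"rx":0,"ry":0,"rz":0,"fingers":-1},{"tx":0,"ty":0,"tz":0,"rx":0,"ry":0,"rz":0,"fingers":-1},{"tx":0,"ty":0,"tz":0,"rx":0,"ry":0,"rz":0,"fingers":-1}])

```text
clock: 15.7
ee_pos: [0.599, -0.0717, 0.0451]
tool_rot: [-179.8, -0.0, -94.9]
contact_force: [-0.8, -0.2, 5.6]
opening: 0.0458
grip_force: 61.4
```

```bash
python3 - <<'E'
from h import *
st()
E
```

```text
t 15.7 p [599.  -71.7  45.1] rot [-179.8   -0.   -94.9] q [ -7.  30. -14.  46.  -0. -92.] F [-0.8 -0.2  5.6] T [-0.05  0.1  -0.01] open 45.8 grip 61.4
```

Request:
move_arm(steps=[{"tx":0,"ty":0,"tz":8,"rx":0,"ry":0,"rz":0,"fingers":-1},{"tx":0,"ty":0,"tz":20,"rx":0,"ry":0,"rz":0,"fingers":-1},{"tx":0,"ty":0,"tz":25,"rx":0,"ry":0,"rz":0,"fingers":-1},{"tx":0,"ty":0,"tz":25,"rx":0,"ry":0,"rz":0,"fingers":-1},{"tx":0,"ty":0,"tz":20,"rx":0,"ry":0,"rz":0,"fingers":-1},{"tx":0,"ty":0,"tz":0,"rx":0,"ry":0,"rz":0,"fingers":-1},{"tx":-5,"ty":15,"tz":0,"rx":0,"ry":0,"rz":0,"fingers":-1},{"tx":-15,"ty":30,"tz":0,"rx":0,"ry":0,"rz":0,"fingers":-1}])

```text
clock: 16.5
ee_pos: [0.5773, -0.0269, 0.1399]
tool_rot: [180.0, -0.0, -95.1]
contact_force: [0.1, 0.3, -1.6]
opening: 0.0454
grip_force: 64.6
```

Request:
move_arm(steps=[{"tx":-18,"ty":40,"tz":0,"rx":0,"ry":0,"rz":0,"fingers":-1},{"tx":-18,"ty":40,"tz":0,"rx":0,"ry":0,"rz":0,"fingers":-1},{"tx":-18,"ty":40,"tz":0,"rx":0,"ry":0,"rz":0,"fingers":-1},{"tx":-18,"ty":40,"tz":0,"rx":0,"ry":0,"rz":0,"fingers":-1},{"tx":-18,"ty":40,"tz":0,"rx":0,"ry":0,"rz":0,"fingers":-1},{"tx":-18,"ty":40,"tz":0,"rx":0,"ry":0,"rz":0,"fingers":-1},{"tx":-18,"ty":40,"tz":0,"rx":0,"ry":0,"rz":0,"fingers":-1},{"tx":-18,"ty":40,"tz":0,"rx":0,"ry":0,"rz":0,"fingers":-1}])

```text
clock: 17.3
ee_pos: [0.4303, 0.2945, 0.1396]
tool_rot: [179.8, -0.1, -94.9]
contact_force: [0.4, -0.6, -2.5]
opening: 0.0455
grip_force: 64.6
```

Request:
move_arm(steps=[{"tx":-10,"ty":25,"tz":0,"rx":0,"ry":0,"rz":0,"fingers":-1},{"tx":0,"ty":5,"tz":-10,"rx":0,"ry":0,"rz":0,"fingers":-1},{"tx":0,"ty":0,"tz":-20,"rx":0,"ry":0,"rz":0,"fingers":-1},{"tx":0,"ty":0,"tz":-20,"rx":0,"ry":0,"rz":0,"fingers":-1},{"tx":0,"ty":0,"tz":-20,"rx":0,"ry":0,"rz":0,"fingers":-1},{"tx":0,"ty":0,"tz":0,"rx":0,"ry":0,"rz":0,"fingers":-1},{"tx":0,"ty":0,"tz":0,"rx":0,"ry":0,"rz":0,"fingers":-1},{"tx":0,"ty":0,"tz":0,"rx":0,"ry":0,"rz":0,"fingers":-1}])

```text
clock: 18.1
ee_pos: [0.4238, 0.3235, 0.0718]
tool_rot: [-180.0, 0.0, -94.9]
contact_force: [-0.1, 0.0, -1.9]
opening: 0.0459
grip_force: 64.6
```

```bash
python3 - <<'E'
from h import *
st(); d=cam('scene'); save(d,'s3.png')
for p in eyes.place_of('scene','worn'): print(w(d,p['xyz']).round(3),p['p'])
E
```

```text
t 18.1 p [423.8 323.5  71.8] rot [-180.     0.   -94.9] q [ 37.  22. -22.  45.  -0. -48.] F [-0.1  0.  -1.9] T [ 0.02  0.   -0.01] open 45.9 grip 64.6
[0.425 0.328 0.06 ] 0.74
[ 0.617 -0.43  -0.   ] 0.27
```

View pics/s3.png

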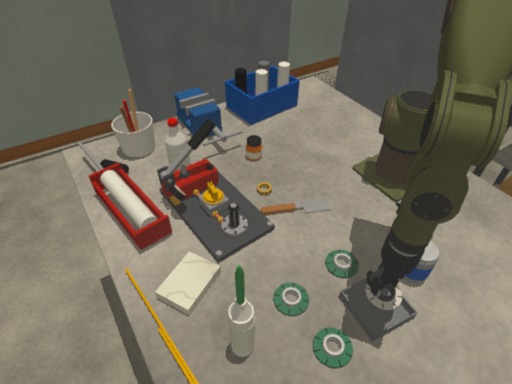

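The scene view shows the worn disc held level over the tray (383,296), the arbor bare (235,217) and the collar on the bench (264,188). Lowering and releasing.

Request:
move_arm(steps=[{"tx":0,"ty":0,"tz":-15,"rx":0,"ry":0,"rz":0,"fingers":-1},{"tx":0,"ty":0,"tz":-15,"rx":0,"ry":0,"rz":0,"fingers":-1},{"tx":0,"ty":0,"tz":-12,"rx":0,"ry":0,"rz":0,"fingers":-1},{"tx":0,"ty":0,"tz":-10,"rx":0,"ry":0,"rz":0,"fingers":-1},{"tx":0,"ty":0,"tz":-4,"rx":0,"ry":0,"rz":0,"fingers":-1},{"tx":0,"ty":0,"tz":-1,"rx":0,"ry":0,"rz":0,"fingers":-1},{"tx":0,"ty":0,"tz":0,"rx":0,"ry":0,"rz":0,"fingers":-1},{"tx":0,"ty":0,"tz":0,"rx":0,"ry":0,"rz":0,"fingers":-1}])

```text
clock: 19.0
ee_pos: [0.424, 0.3239, 0.0148]
tool_rot: [-179.9, 0.1, -94.9]
contact_force: [0.2, 0.8, -1.6]
opening: 0.0456
grip_force: 64.6
```

Request:
move_arm(steps=[{"tx":0,"ty":0,"tz":0,"rx":0,"ry":0,"rz":0,"fingers":0.4},{"tx":0,"ty":0,"tz":0,"rx":0,"ry":0,"rz":0,"fingers":0.4},{"tx":0,"ty":0,"tz":0,"rx":0,"ry":0,"rz":0,"fingers":0.4},{"tx":0,"ty":0,"tz":10,"rx":0,"ry":0,"rz":0,"fingers":0.4},{"tx":0,"ty":0,"tz":25,"rx":0,"ry":0,"rz":0,"fingers":0.4},{"tx":0,"ty":0,"tz":35,"rx":0,"ry":0,"rz":0,"fingers":0.9},{"tx":0,"ty":0,"tz":40,"rx":0,"ry":0,"rz":0,"fingers":0.9},{"tx":0,"ty":0,"tz":40,"rx":0,"ry":0,"rz":0,"fingers":0.9}])

```text
clock: 19.8
ee_pos: [0.4232, 0.3232, 0.1665]
tool_rot: [-180.0, 0.0, -94.9]
contact_force: [0.6, 0.9, -0.6]
opening: 0.081
grip_force: 0.0
```

```bash
python3 - <<'E'
from h import *
st(); d=cam('wrist'); save(d,'w4.png'); P=cloud(d)
print('worn hub',blob(P,(.425,.325),(.018,.035),.035), blob(P,(.425,.325),(.007,.0155),.05))
for p in eyes.place_of('wrist','disc1'): print(w(d,p['xyz']).round(3),p['p'])
d=cam('top')
for p in eyes.place_of('top','disc1'): print(w(d,p['xyz']).round(3),p['p'])
E
```

```text
t 19.8 p [423.2 323.2 166.5] rot [-180.     0.   -94.9] q [ 37.  18. -14.  58.  -0. -48.] F [ 0.6  0.9 -0.6] T [ 0.03 -0.06 -0.05] open 81.0 grip 0.0
worn hub (940, np.float64(0.0235), [array([424.8, 326.9]), array([46.4, 46.5]), np.float64(85.4)], array([424.3, 327.1])) (3282, np.float64(0.0098), [array([424.3, 327.1]), array([82.5, 82.6]), np.float64(83.4)], array([424.5, 327.1]))
[ 0.582  0.344 -0.002] 0.88
[ 0.595  0.199 -0.002] 0.63
[0.414 0.185 0.002] 0.6
[ 0.592  0.194 -0.005] 0.96
[ 0.581  0.343 -0.001] 0.85
[ 0.409  0.181 -0.001] 0.61
```

View pics/w4.png

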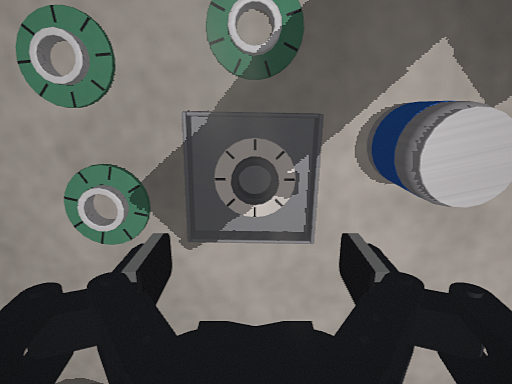

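The wrist view shows the worn disc flat, hub up, in the middle of the tray (255,180). The three green discs are at (60,57), (255,25) and (105,205). Now above the nearest one.

Request:
move_arm(steps=[{"tx":-2,"ty":-15,"tz":5,"rx":0,"ry":0,"rz":0,"fingers":0.9},{"tx":-2,"ty":-25,"tz":5,"rx":0,"ry":0,"rz":0,"fingers":0.9},{"tx":-2,"ty":-30,"tz":5,"rx":0,"ry":0,"rz":0,"fingers":0.9},{"tx":-2,"ty":-30,"tz":5,"rx":0,"ry":0,"rz":0,"fingers":0.9},{"tx":-2,"ty":-25,"tz":0,"rx":0,"ry":0,"rz":0,"fingers":0.9},{"tx":-2,"ty":-15,"tz":0,"rx":0,"ry":0,"rz":0,"fingers":0.9},{"tx":0,"ty":0,"tz":0,"rx":0,"ry":0,"rz":0,"fingers":0.9},{"tx":0,"ty":0,"tz":0,"rx":0,"ry":0,"rz":0,"fingers":0.9}])

```text
clock: 20.8
ee_pos: [0.4111, 0.1833, 0.1838]
tool_rot: [179.9, 0.0, -94.9]
contact_force: [0.5, 0.4, 0.2]
opening: 0.0812
grip_force: 0.0
```

```bash
python3 - <<'E'
from h import *
st()
d=rel([('hub',(.410,.183),(.0145,.03),.04),('disc',(.410,.183),(.0045,.03),.055)]); st()
E
```

```text
t 20.8 p [411.1 183.3 183.8] rot [179.9   0.  -94.9] q [ 24.   9. -23.  58.   0. -61.] F [0.5 0.4 0.2] T [-0.01 -0.06 -0.06] open 81.2 grip 0.0
hub 815 z 0.0195 rect [0.9 2.6] [47.1 46.5] 84.3 circ [1.4 2.7]
disc 4482 z 0.008 rect [1.3 2.6] [88.8 88.8] 83.8 circ [1.3 2.6]
t 20.85 p [411.4 183.8 184. ] rot [180.    0.  -94.9] q [ 24.   9. -23.  58.   0. -61.] F [0.8 0.1 0.8] T [-0.01 -0.04  0.02] open 81.1 grip 0.0
```

Request:
move_arm(steps=[{"tx":1.3,"ty":2.6,"tz":-20,"rx":0,"ry":0,"rz":0,"fingers":0.9},{"tx":0,"ty":0,"tz":-30,"rx":0,"ry":0,"rz":0,"fingers":0.9},{"tx":0,"ty":0,"tz":-30,"rx":0,"ry":0,"rz":0,"fingers":0.9},{"tx":0,"ty":0,"tz":-30,"rx":0,"ry":0,"rz":0,"fingers":0.9},{"tx":0,"ty":0,"tz":-28,"rx":0,"ry":0,"rz":0,"fingers":0.9},{"tx":0,"ty":0,"tz":-20,"rx":0,"ry":0,"rz":0,"fingers":0.9},{"tx":0,"ty":0,"tz":-11,"rx":0,"ry":0,"rz":0,"fingers":0.9},{"tx":0,"ty":0,"tz":-5,"rx":0,"ry":0,"rz":0,"fingers":0.9}])

```text
clock: 21.65
ee_pos: [0.412, 0.1867, 0.0088]
tool_rot: [179.9, -0.1, -94.8]
contact_force: [-0.5, -0.5, -0.6]
opening: 0.0813
grip_force: 0.0
```

Request:
move_arm(newtons=70, steps=[{"tx":0,"ty":0,"tz":0,"rx":0,"ry":0,"rz":0,"fingers":0.9},{"tx":0,"ty":0,"tz":0,"rx":0,"ry":0,"rz":0,"fingers":-1},{"tx":0,"ty":0,"tz":0,"rx":0,"ry":0,"rz":0,"fingers":-1},{"tx":0,"ty":0,"tz":0,"rx":0,"ry":0,"rz":0,"fingers":-1},{"tx":0,"ty":0,"tz":0,"rx":0,"ry":0,"rz":0,"fingers":-1},{"tx":0,"ty":0,"tz":0,"rx":0,"ry":0,"rz":0,"fingers":-1},{"tx":0,"ty":0,"tz":0,"rx":0,"ry":0,"rz":0,"fingers":-1},{"tx":0,"ty":0,"tz":0,"rx":0,"ry":0,"rz":0,"fingers":-1}])

```text
clock: 22.45
ee_pos: [0.4132, 0.1866, 0.0119]
tool_rot: [-179.9, 0.1, -94.9]
contact_force: [-2.6, -0.9, 10.1]
opening: 0.0456
grip_force: 69.9
```

```bash
python3 - <<'E'
from h import *
st()
E
```

```text
t 22.45 p [413.2 186.6  11.9] rot [-1.799e+02  1.000e-01 -9.490e+01] q [ 24.  20. -38.  32.   0. -61.] F [-2.6 -0.9 10.1] T [-0.06  0.6   0.13] open 45.6 grip 69.9
```

Request:
move_arm(steps=[{"tx":0,"ty":0,"tz":10,"rx":0,"ry":0,"rz":0,"fingers":-1},{"tx":0,"ty":0,"tz":30,"rx":0,"ry":0,"rz":0,"fingers":-1},{"tx":0,"ty":0,"tz":30,"rx":0,"ry":0,"rz":0,"fingers":-1},{"tx":5,"ty":-7,"tz":30,"rx":0,"ry":0,"rz":0,"fingers":-1},{"tx":15,"ty":-20,"tz":25,"rx":0,"ry":0,"rz":0,"fingers":-1},{"tx":20,"ty":-27,"tz":10,"rx":0,"ry":0,"rz":0,"fingers":-1},{"tx":20,"ty":-27,"tz":0,"rx":0,"ry":0,"rz":0,"fingers":-1},{"tx":20,"ty":-27,"tz":0,"rx":0,"ry":0,"rz":0,"fingers":-1}])

```text
clock: 23.25
ee_pos: [0.4936, 0.077, 0.1466]
tool_rot: [-179.9, 0.0, -94.9]
contact_force: [0.6, 0.8, -2.8]
opening: 0.0458
grip_force: 72.5
```

Request:
move_arm(steps=[{"tx":20,"ty":-27,"tz":0,"rx":0,"ry":0,"rz":0,"fingers":-1},{"tx":20,"ty":-27,"tz":0,"rx":0,"ry":0,"rz":0,"fingers":-1},{"tx":20,"ty":-27,"tz":0,"rx":0,"ry":0,"rz":0,"fingers":-1},{"tx":20,"ty":-27,"tz":0,"rx":0,"ry":0,"rz":0,"fingers":-1},{"tx":18,"ty":-25,"tz":0,"rx":0,"ry":0,"rz":0,"fingers":-1},{"tx":10,"ty":-15,"tz":0,"rx":0,"ry":0,"rz":0,"fingers":-1},{"tx":0,"ty":0,"tz":0,"rx":0,"ry":0,"rz":0,"fingers":-1},{"tx":0,"ty":0,"tz":0,"rx":0,"ry":0,"rz":0,"fingers":-1}])

```text
clock: 24.05
ee_pos: [0.6001, -0.07, 0.1452]
tool_rot: [179.9, 0.0, -94.9]
contact_force: [0.1, 0.4, -2.9]
opening: 0.0456
grip_force: 72.5
```

```bash
python3 - <<'E'
from h import *
st()
d=rel([('hubtop',read_state()['ee_pos'][:2],(.1,.17),.024)]); save(d,'w5.png'); st()
E
```

```text
t 24.05 p [600.1 -70.  145.2] rot [179.9   0.  -94.9] q [ -7.  25.  -5.  59.   0. -92.] F [ 0.1  0.4 -2.9] T [-0.03  0.03 -0.02] open 45.6 grip 72.5
hubtop 5876 z 0.1521 rect [ 0.3 -0.4] [47.2 46.3] 83.2 circ [0. 0.]
t 24.1 p [599.8 -69.5 145.2] rot [179.9   0.  -94.9] q [ -7.  25.  -5.  59.   0. -92.] F [-0.3  0.6 -2.9] T [0.05 0.01 0.  ] open 45.1 grip 72.5
```

View pics/w5.png

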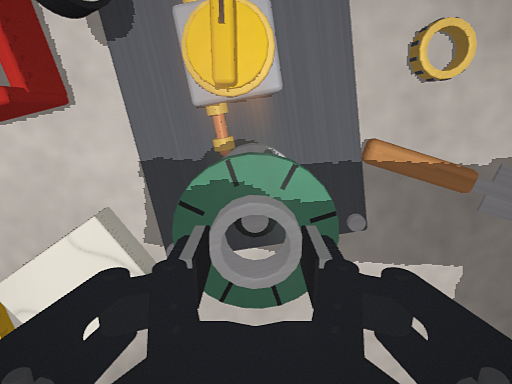

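The wrist view shows the arbor's tip in the bore of the held disc (255,225), nearly centred. Lowering the disc over it while watching the force.

Request:
move_arm(steps=[{"tx":0.8,"ty":0.5,"tz":-8,"rx":0,"ry":0,"rz":0,"fingers":-1},{"tx":0,"ty":0,"tz":-8,"rx":0,"ry":0,"rz":0,"fingers":-1},{"tx":0,"ty":0,"tz":-6,"rx":0,"ry":0,"rz":0,"fingers":-1},{"tx":0,"ty":0,"tz":-5,"rx":0,"ry":0,"rz":0,"fingers":-1},{"tx":0,"ty":0,"tz":-5,"rx":0,"ry":0,"rz":0,"fingers":-1},{"tx":0,"ty":0,"tz":-5,"rx":0,"ry":0,"rz":0,"fingers":-1},{"tx":0,"ty":0,"tz":-3,"rx":0,"ry":0,"rz":0,"fingers":-1},{"tx":0,"ty":0,"tz":0,"rx":0,"ry":0,"rz":0,"fingers":-1}])

```text
clock: 24.9
ee_pos: [0.6012, -0.0695, 0.1047]
tool_rot: [179.9, 0.0, -94.9]
contact_force: [0.3, 0.9, -2.4]
opening: 0.0455
grip_force: 72.5
```

Request:
move_arm(steps=[{"tx":0,"ty":0,"tz":-10,"rx":0,"ry":0,"rz":0,"fingers":-1},{"tx":0,"ty":0,"tz":-10,"rx":0,"ry":0,"rz":0,"fingers":-1},{"tx":0,"ty":0,"tz":-10,"rx":0,"ry":0,"rz":0,"fingers":-1},{"tx":0,"ty":0,"tz":-10,"rx":0,"ry":0,"rz":0,"fingers":-1},{"tx":0,"ty":0,"tz":-8,"rx":0,"ry":0,"rz":0,"fingers":-1},{"tx":0,"ty":0,"tz":-4,"rx":0,"ry":0,"rz":0,"fingers":-1},{"tx":0,"ty":0,"tz":-2,"rx":0,"ry":0,"rz":0,"fingers":-1},{"tx":0,"ty":0,"tz":0,"rx":0,"ry":0,"rz":0,"fingers":-1}])

```text
clock: 25.7
ee_pos: [0.6016, -0.0695, 0.0511]
tool_rot: [180.0, 0.0, -94.9]
contact_force: [0.9, 0.2, -2.9]
opening: 0.0454
grip_force: 72.5
```

Request:
move_arm(steps=[{"tx":0,"ty":0,"tz":0,"rx":0,"ry":0,"rz":0,"fingers":0.5},{"tx":0,"ty":0,"tz":0,"rx":0,"ry":0,"rz":0,"fingers":0.5},{"tx":0,"ty":0,"tz":0,"rx":0,"ry":0,"rz":0,"fingers":0.5},{"tx":0,"ty":0,"tz":10,"rx":0,"ry":0,"rz":0,"fingers":0.9},{"tx":0,"ty":0,"tz":25,"rx":0,"ry":0,"rz":0,"fingers":0.9},{"tx":0,"ty":0,"tz":35,"rx":0,"ry":0,"rz":0,"fingers":0.9},{"tx":0,"ty":0,"tz":40,"rx":0,"ry":0,"rz":0,"fingers":0.9},{"tx":0,"ty":0,"tz":40,"rx":0,"ry":0,"rz":0,"fingers":0.9}])

```text
clock: 26.5
ee_pos: [0.6013, -0.0694, 0.2037]
tool_rot: [-180.0, -0.0, -94.9]
contact_force: [1.6, -0.8, 0.5]
opening: 0.0812
grip_force: 0.0
```

```bash
python3 - <<'E'
from h import *
st()
d=rel([('disc rim',(.6,-.069),(.038,.05),.05),('hub',(.6,-.069),(.0505,.065),.04),('arbor',(.6,-.069),(.1,.12),.04)]); st()
d=cam('top')
for p in eyes.place_of('top','disc1'): print(w(d,p['xyz']).round(3),p['p'])
E
```

```text
t 26.5 p [601.3 -69.4 203.7] rot [-180.    -0.   -94.9] q [ -7.  23.   1.  67.   0. -92.] F [ 1.6 -0.8  0.5] T [-0.05 -0.04 -0.01] open 81.2 grip 0.0
disc rim 3739 z 0.0428 rect [ 0.8 -1.1] [88.8 88.9] 25.8 circ [ 0.9 -0.6]
hub 662 z 0.0545 rect [ 1.  -5.7] [46.8 37.5] 1.3 circ [ 0.7 -0.9]
arbor 984 z 0.1105 rect [-0.4  0. ] [29.5 29. ] 75.0 circ [-0.4  0. ]
t 26.55 p [605.1 -69.9 211.4] rot [-179.3   -0.   -94.9] q [ -7.  23.   1.  67.   0. -92.] F [ 1.9 -0.3  4.7] T [-0.04 -0.17 -0.  ] open 81.2 grip 0.0
[ 0.593  0.191 -0.002] 0.75
[ 0.581  0.343 -0.004] 0.6
[ 0.614 -0.437  0.001] 0.15
```

First disc seated. Next one at about (593,195).

Request:
move_arm(steps=[{"tx":-1,"ty":20,"tz":0,"rx":0,"ry":0,"rz":0,"fingers":0.9},{"tx":-1,"ty":40,"tz":0,"rx":0,"ry":0,"rz":0,"fingers":0.9},{"tx":-1,"ty":48,"tz":0,"rx":0,"ry":0,"rz":0,"fingers":0.9},{"tx":-1,"ty":48,"tz":0,"rx":0,"ry":0,"rz":0,"fingers":0.9},{"tx":-1,"ty":48,"tz":-5,"rx":0,"ry":0,"rz":0,"fingers":0.9},{"tx":-1,"ty":40,"tz":-10,"rx":0,"ry":0,"rz":0,"fingers":0.9},{"tx":-1,"ty":21,"tz":-5,"rx":0,"ry":0,"rz":0,"fingers":0.9},{"tx":0,"ty":0,"tz":0,"rx":0,"ry":0,"rz":0,"fingers":0.9}])

```text
clock: 27.45
ee_pos: [0.5929, 0.1983, 0.1793]
tool_rot: [179.8, -0.0, -94.6]
contact_force: [-0.4, -0.3, -0.3]
opening: 0.0812
grip_force: 0.0
```

```bash
python3 - <<'E'
from h import *
cam('top'); st()
d=rel([('hub',(.594,.196),(.0145,.03),.04),('disc',(.594,.196),(.0045,.03),.06)]); st()
E
```

```text
t 27.5 p [593.3 196.5 179.9] rot [ 1.799e+02 -1.000e-01 -9.470e+01] q [ 18.  26.   2.  65.  -0. -67.] F [-0.2 -0.4  0.3] T [-0.02  0.01 -0.03] open 81.2 grip 0.0
hub 833 z 0.0195 rect [-1.5  0.5] [46.9 47. ] 3.6 circ [-1.1  0.2]
disc 4609 z 0.008 rect [-1.4  0.1] [88.9 88.5] 25.4 circ [-1.5  0.5]
t 27.55 p [593.8 195.4 180.5] rot [ 1.799e+02 -1.000e-01 -9.480e+01] q [ 18.  26.   2.  66.  -0. -67.] F [-0.3 -0.8 -0.1] T [-0.04 -0.03 -0.01] open 81.1 grip 0.0
```

Request:
move_arm(steps=[{"tx":-1.6,"ty":1,"tz":-20,"rx":0,"ry":0,"rz":0,"fingers":0.9},{"tx":0,"ty":0,"tz":-30,"rx":0,"ry":0,"rz":0,"fingers":0.9},{"tx":0,"ty":0,"tz":-30,"rx":0,"ry":0,"rz":0,"fingers":0.9},{"tx":0,"ty":0,"tz":-30,"rx":0,"ry":0,"rz":0,"fingers":0.9},{"tx":0,"ty":0,"tz":-25,"rx":0,"ry":0,"rz":0,"fingers":0.9},{"tx":0,"ty":0,"tz":-19,"rx":0,"ry":0,"rz":0,"fingers":0.9},{"tx":0,"ty":0,"tz":-10,"rx":0,"ry":0,"rz":0,"fingers":0.9},{"tx":0,"ty":0,"tz":-5,"rx":0,"ry":0,"rz":0,"fingers":0.9}])

```text
clock: 28.35
ee_pos: [0.5926, 0.1951, 0.0116]
tool_rot: [179.9, -0.0, -95.0]
contact_force: [0.7, 0.3, -1.3]
opening: 0.0812
grip_force: 0.0
```

Request:
move_arm(newtons=70, steps=[{"tx":0,"ty":0,"tz":0,"rx":0,"ry":0,"rz":0,"fingers":0.9},{"tx":0,"ty":0,"tz":0,"rx":0,"ry":0,"rz":0,"fingers":-1},{"tx":0,"ty":0,"tz":0,"rx":0,"ry":0,"rz":0,"fingers":-1},{"tx":0,"ty":0,"tz":0,"rx":0,"ry":0,"rz":0,"fingers":-1},{"tx":0,"ty":0,"tz":0,"rx":0,"ry":0,"rz":0,"fingers":-1},{"tx":0,"ty":0,"tz":0,"rx":0,"ry":0,"rz":0,"fingers":-1},{"tx":0,"ty":0,"tz":0,"rx":0,"ry":0,"rz":0,"fingers":-1},{"tx":0,"ty":0,"tz":0,"rx":0,"ry":0,"rz":0,"fingers":-1}])

```text
clock: 29.15
ee_pos: [0.5935, 0.1969, 0.0143]
tool_rot: [-179.9, 0.0, -94.9]
contact_force: [-1.6, -0.5, 7.3]
opening: 0.045
grip_force: 70.2
```

Request:
move_arm(steps=[{"tx":0,"ty":0,"tz":10,"rx":0,"ry":0,"rz":0,"fingers":-1},{"tx":0,"ty":0,"tz":30,"rx":0,"ry":0,"rz":0,"fingers":-1},{"tx":0,"ty":0,"tz":35,"rx":0,"ry":0,"rz":0,"fingers":-1},{"tx":0,"ty":-7,"tz":35,"rx":0,"ry":0,"rz":0,"fingers":-1},{"tx":0,"ty":-20,"tz":25,"rx":0,"ry":0,"rz":0,"fingers":-1},{"tx":1,"ty":-27,"tz":5,"rx":0,"ry":0,"rz":0,"fingers":-1},{"tx":1,"ty":-30,"tz":0,"rx":0,"ry":0,"rz":0,"fingers":-1},{"tx":1,"ty":-30,"tz":0,"rx":0,"ry":0,"rz":0,"fingers":-1}])

```text
clock: 29.95
ee_pos: [0.5961, 0.0818, 0.1534]
tool_rot: [-179.9, 0.0, -94.8]
contact_force: [-0.1, -0.8, -2.1]
opening: 0.0443
grip_force: 72.0
```

Request:
move_arm(steps=[{"tx":1,"ty":-30,"tz":0,"rx":0,"ry":0,"rz":0,"fingers":-1},{"tx":1,"ty":-30,"tz":0,"rx":0,"ry":0,"rz":0,"fingers":-1},{"tx":1,"ty":-30,"tz":0,"rx":0,"ry":0,"rz":0,"fingers":-1},{"tx":1,"ty":-30,"tz":0,"rx":0,"ry":0,"rz":0,"fingers":-1},{"tx":0.5,"ty":-22,"tz":0,"rx":0,"ry":0,"rz":0,"fingers":-1},{"tx":0,"ty":-10,"tz":0,"rx":0,"ry":0,"rz":0,"fingers":-1},{"tx":0,"ty":0,"tz":0,"rx":0,"ry":0,"rz":0,"fingers":-1},{"tx":0,"ty":0,"tz":0,"rx":0,"ry":0,"rz":0,"fingers":-1}])

```text
clock: 30.75
ee_pos: [0.6003, -0.0687, 0.1524]
tool_rot: [180.0, 0.0, -94.9]
contact_force: [0.5, -0.6, -1.7]
opening: 0.0443
grip_force: 72.0
```

```bash
python3 - <<'E'
from h import *
st()
d=rel([('hub',read_state()['ee_pos'][:2],(.145,.18),.026)]);st()
E
```

```text
t 30.75 p [600.3 -68.7 152.4] rot [180.    0.  -94.9] q [ -7.  25.  -5.  60.   0. -92.] F [ 0.5 -0.6 -1.7] T [-0.01  0.03  0.04] open 44.3 grip 72.0
hub 5668 z 0.1573 rect [ 0.8 -1. ] [50.2 49. ] 75.9 circ [-0.1 -1. ]
t 30.8 p [600.4 -68.4 152.4] rot [180.    0.  -94.8] q [ -7.  25.  -5.  60.   0. -92.] F [-0.3 -0.3 -2.4] T [-0.03  0.01 -0.03] open 44.2 grip 72.0
```

Request:
move_arm(steps=[{"tx":0.5,"ty":-0.2,"tz":-10,"rx":0,"ry":0,"rz":0,"fingers":-1},{"tx":0,"ty":0,"tz":-9,"rx":0,"ry":0,"rz":0,"fingers":-1},{"tx":0,"ty":0,"tz":-7,"rx":0,"ry":0,"rz":0,"fingers":-1},{"tx":0,"ty":0,"tz":-5,"rx":0,"ry":0,"rz":0,"fingers":-1},{"tx":0,"ty":0,"tz":-5,"rx":0,"ry":0,"rz":0,"fingers":-1},{"tx":0,"ty":0,"tz":-5,"rx":0,"ry":0,"rz":0,"fingers":-1},{"tx":0,"ty":0,"tz":-4,"rx":0,"ry":0,"rz":0,"fingers":-1},{"tx":0,"ty":0,"tz":0,"rx":0,"ry":0,"rz":0,"fingers":-1}])

```text
clock: 31.6
ee_pos: [0.6005, -0.0697, 0.1066]
tool_rot: [179.9, 0.0, -94.9]
contact_force: [0.4, -0.5, -2.2]
opening: 0.0446
grip_force: 72.0
```

Request:
move_arm(steps=[{"tx":0,"ty":0,"tz":-8,"rx":0,"ry":0,"rz":0,"fingers":-1},{"tx":0,"ty":0,"tz":-8,"rx":0,"ry":0,"rz":0,"fingers":-1},{"tx":0,"ty":0,"tz":-8,"rx":0,"ry":0,"rz":0,"fingers":-1},{"tx":0,"ty":0,"tz":-6,"rx":0,"ry":0,"rz":0,"fingers":-1},{"tx":0,"ty":0,"tz":-4,"rx":0,"ry":0,"rz":0,"fingers":-1},{"tx":0,"ty":0,"tz":0,"rx":0,"ry":0,"rz":0,"fingers":-1},{"tx":0,"ty":0,"tz":0,"rx":0,"ry":0,"rz":0,"fingers":0.5},{"tx":0,"ty":0,"tz":0,"rx":0,"ry":0,"rz":0,"fingers":0.5}])

```text
clock: 32.4
ee_pos: [0.6018, -0.0698, 0.0741]
tool_rot: [-179.9, -0.0, -94.9]
contact_force: [-0.4, 0.1, 0.3]
opening: 0.0641
grip_force: 0.0
```

Request:
move_arm(steps=[{"tx":0,"ty":0,"tz":0,"rx":0,"ry":0,"rz":0,"fingers":0.5},{"tx":0,"ty":0,"tz":0,"rx":0,"ry":0,"rz":0,"fingers":0.5},{"tx":0,"ty":0,"tz":10,"rx":0,"ry":0,"rz":0,"fingers":0.9},{"tx":0,"ty":0,"tz":25,"rx":0,"ry":0,"rz":0,"fingers":0.9},{"tx":0,"ty":0,"tz":35,"rx":0,"ry":0,"rz":0,"fingers":0.9},{"tx":0,"ty":0,"tz":35,"rx":0,"ry":0,"rz":0,"fingers":0.9},{"tx":0,"ty":0,"tz":25,"rx":0,"ry":0,"rz":0,"fingers":0.9},{"tx":0,"ty":0,"tz":0,"rx":0,"ry":0,"rz":0,"fingers":0.9}])

```text
clock: 33.2
ee_pos: [0.6039, -0.07, 0.2088]
tool_rot: [-179.5, -0.0, -94.9]
contact_force: [0.3, -0.4, 1.1]
opening: 0.0813
grip_force: 0.0
```

```bash
python3 - <<'E'
from h import *
st()
d=rel([('disc rim',(.6,-.069),(.058,.067),.05),('hub',(.6,-.069),(.0705,.085),.04),('arbor',(.6,-.069),(.1,.12),.04)]); st()
d=cam('top')
for p in eyes.place_of('top','disc1'): print(w(d,p['xyz']).round(3),p['p'])
E
```

```text
t 33.2 p [603.9 -70.  208.8] rot [-179.5   -0.   -94.9] q [ -7.  23.   1.  67.  -0. -92.] F [ 0.3 -0.4  1.1] T [ 0.   -0.04  0.  ] open 81.3 grip 0.0
disc rim 4317 z 0.0627 rect [-3.3  0.3] [88.7 88.6] 83.6 circ [-2.9  0.3]
hub 765 z 0.0746 rect [-2.9 -2.2] [47.2 42.2] 1.6 circ [-2.8  0.3]
arbor 942 z 0.1103 rect [-2.9  0.6] [29.4 29.5] 20.9 circ [-3.   0.6]
t 33.25 p [602.7 -69.9 206.4] rot [-179.7   -0.   -94.9] q [ -7.  23.   1.  67.   0. -92.] F [ 0.5  0.  -0.2] T [ 0.03 -0.03  0.03] open 80.8 grip 0.0
[0.58  0.344 0.002] 0.83
```

Second disc seated. Going to the third, at about (580,344).

Request:
move_arm(steps=[{"tx":-2,"ty":20,"tz":0,"rx":0,"ry":0,"rz":0,"fingers":0.9},{"tx":-2,"ty":40,"tz":0,"rx":0,"ry":0,"rz":0,"fingers":0.9},{"tx":-2,"ty":45,"tz":0,"rx":0,"ry":0,"rz":0,"fingers":0.9},{"tx":-2,"ty":45,"tz":0,"rx":0,"ry":0,"rz":0,"fingers":0.9},{"tx":-2,"ty":45,"tz":-5,"rx":0,"ry":0,"rz":0,"fingers":0.9},{"tx":-2,"ty":45,"tz":-5,"rx":0,"ry":0,"rz":0,"fingers":0.9},{"tx":-2,"ty":45,"tz":-5,"rx":0,"ry":0,"rz":0,"fingers":0.9},{"tx":-2,"ty":45,"tz":0,"rx":0,"ry":0,"rz":0,"fingers":0.9}])

```text
clock: 34.15
ee_pos: [0.5831, 0.2614, 0.1856]
tool_rot: [179.8, -0.1, -94.9]
contact_force: [0.7, -1.1, -0.0]
opening: 0.0809
grip_force: 0.0
```

Request:
move_arm(steps=[{"tx":-2,"ty":40,"tz":0,"rx":0,"ry":0,"rz":0,"fingers":0.9},{"tx":-2,"ty":30,"tz":0,"rx":0,"ry":0,"rz":0,"fingers":0.9},{"tx":-1,"ty":14,"tz":0,"rx":0,"ry":0,"rz":0,"fingers":0.9},{"tx":0,"ty":0,"tz":0,"rx":0,"ry":0,"rz":0,"fingers":0.9},{"tx":0,"ty":0,"tz":0,"rx":0,"ry":0,"rz":0,"fingers":0.9},{"tx":0,"ty":0,"tz":0,"rx":0,"ry":0,"rz":0,"fingers":0.9},{"tx":0,"ty":0,"tz":0,"rx":0,"ry":0,"rz":0,"fingers":0.9},{"tx":0,"ty":0,"tz":0,"rx":0,"ry":0,"rz":0,"fingers":0.9}])

```text
clock: 34.95
ee_pos: [0.5803, 0.3431, 0.1886]
tool_rot: [-180.0, -0.0, -95.0]
contact_force: [-1.0, 0.9, -0.2]
opening: 0.081
grip_force: 0.0
```

```bash
python3 - <<'E'
from h import *
st()
d=rel([('hub',(.581,.344),(.0145,.03),.04),('disc',(.581,.344),(.0045,.03),.06)]); st()
E
```

```text
t 34.95 p [580.3 343.1 188.6] rot [-180.   -0.  -95.] q [ 31.  31.  11.  70.  -0. -54.] F [-1.   0.9 -0.2] T [-0.02  0.01  0.01] open 81.0 grip 0.0
hub 791 z 0.0195 rect [4.1 0.5] [46.8 46.8] 33.8 circ [4.1 0.6]
disc 4375 z 0.008 rect [4.  0.5] [88.7 88.5] 29.8 circ [4. 1.]
t 35.0 p [580.3 343.3 188.6] rot [-180.    0.  -95.] q [ 31.  31.  11.  70.  -0. -54.] F [ 0.2 -0.4  0.6] T [-0.07  0.02  0.05] open 81.3 grip 0.0
```

Request:
move_arm(steps=[{"tx":4,"ty":0.6,"tz":-20,"rx":0,"ry":0,"rz":0,"fingers":0.9},{"tx":0,"ty":0,"tz":-30,"rx":0,"ry":0,"rz":0,"fingers":0.9},{"tx":0,"ty":0,"tz":-30,"rx":0,"ry":0,"rz":0,"fingers":0.9},{"tx":0,"ty":0,"tz":-30,"rx":0,"ry":0,"rz":0,"fingers":0.9},{"tx":0,"ty":0,"tz":-30,"rx":0,"ry":0,"rz":0,"fingers":0.9},{"tx":0,"ty":0,"tz":-23,"rx":0,"ry":0,"rz":0,"fingers":0.9},{"tx":0,"ty":0,"tz":-11,"rx":0,"ry":0,"rz":0,"fingers":0.9},{"tx":0,"ty":0,"tz":-5,"rx":0,"ry":0,"rz":0,"fingers":0.9}])

```text
clock: 35.8
ee_pos: [0.5834, 0.3443, 0.0083]
tool_rot: [179.9, -0.1, -94.9]
contact_force: [0.1, -0.3, 0.8]
opening: 0.081
grip_force: 0.0
```

Request:
move_arm(newtons=70, steps=[{"tx":0,"ty":0,"tz":0,"rx":0,"ry":0,"rz":0,"fingers":0.9},{"tx":0,"ty":0,"tz":0,"rx":0,"ry":0,"rz":0,"fingers":-1},{"tx":0,"ty":0,"tz":0,"rx":0,"ry":0,"rz":0,"fingers":-1},{"tx":0,"ty":0,"tz":0,"rx":0,"ry":0,"rz":0,"fingers":-1},{"tx":0,"ty":0,"tz":0,"rx":0,"ry":0,"rz":0,"fingers":-1},{"tx":0,"ty":0,"tz":0,"rx":0,"ry":0,"rz":0,"fingers":-1},{"tx":0,"ty":0,"tz":0,"rx":0,"ry":0,"rz":0,"fingers":-1},{"tx":0,"ty":0,"tz":0,"rx":0,"ry":0,"rz":0,"fingers":-1}])

```text
clock: 36.6
ee_pos: [0.5848, 0.3456, 0.0118]
tool_rot: [-179.9, 0.1, -94.9]
contact_force: [-1.7, -0.8, 6.9]
opening: 0.0457
grip_force: 70.4
```

Request:
move_arm(steps=[{"tx":0,"ty":0,"tz":10,"rx":0,"ry":0,"rz":0,"fingers":-1},{"tx":0,"ty":0,"tz":30,"rx":0,"ry":0,"rz":0,"fingers":-1},{"tx":0,"ty":0,"tz":35,"rx":0,"ry":0,"rz":0,"fingers":-1},{"tx":0,"ty":-7,"tz":35,"rx":0,"ry":0,"rz":0,"fingers":-1},{"tx":0,"ty":-20,"tz":25,"rx":0,"ry":0,"rz":0,"fingers":-1},{"tx":1,"ty":-28,"tz":5,"rx":0,"ry":0,"rz":0,"fingers":-1},{"tx":1,"ty":-35,"tz":0,"rx":0,"ry":0,"rz":0,"fingers":-1},{"tx":1,"ty":-35,"tz":0,"rx":0,"ry":0,"rz":0,"fingers":-1}])

```text
clock: 37.4
ee_pos: [0.587, 0.2191, 0.1504]
tool_rot: [-179.9, 0.0, -94.8]
contact_force: [-0.0, -0.2, -3.1]
opening: 0.0456
grip_force: 72.2
```

Request:
move_arm(steps=[{"tx":1,"ty":-35,"tz":0,"rx":0,"ry":0,"rz":0,"fingers":-1},{"tx":2,"ty":-35,"tz":0,"rx":0,"ry":0,"rz":0,"fingers":-1},{"tx":2,"ty":-35,"tz":0,"rx":0,"ry":0,"rz":0,"fingers":-1},{"tx":2,"ty":-35,"tz":0,"rx":0,"ry":0,"rz":0,"fingers":-1},{"tx":2,"ty":-35,"tz":0,"rx":0,"ry":0,"rz":0,"fingers":-1},{"tx":2,"ty":-35,"tz":0,"rx":0,"ry":0,"rz":0,"fingers":-1},{"tx":1,"ty":-30,"tz":0,"rx":0,"ry":0,"rz":0,"fingers":-1},{"tx":1,"ty":-15,"tz":0,"rx":0,"ry":0,"rz":0,"fingers":-1}])

```text
clock: 38.2
ee_pos: [0.5997, -0.0375, 0.1498]
tool_rot: [-180.0, -0.0, -95.0]
contact_force: [-0.3, 0.7, -2.8]
opening: 0.0451
grip_force: 72.2
```

Request:
move_arm(steps=[{"tx":0,"ty":0,"tz":0,"rx":0,"ry":0,"rz":0,"fingers":-1},{"tx":0,"ty":0,"tz":0,"rx":0,"ry":0,"rz":0,"fingers":-1},{"tx":0,"ty":0,"tz":0,"rx":0,"ry":0,"rz":0,"fingers":-1},{"tx":0,"ty":0,"tz":0,"rx":0,"ry":0,"rz":0,"fingers":-1},{"tx":0,"ty":0,"tz":0,"rx":0,"ry":0,"rz":0,"fingers":-1},{"tx":0,"ty":0,"tz":0,"rx":0,"ry":0,"rz":0,"fingers":-1},{"tx":0,"ty":0,"tz":0,"rx":0,"ry":0,"rz":0,"fingers":-1},{"tx":0,"ty":0,"tz":0,"rx":0,"ry":0,"rz":0,"fingers":-1}])

```text
clock: 39.0
ee_pos: [0.5999, -0.0349, 0.1493]
tool_rot: [180.0, -0.0, -94.9]
contact_force: [-0.7, 0.1, -1.9]
opening: 0.0454
grip_force: 72.2
```

```bash
python3 - <<'E'
from h import *
st()
d=rel([('hub',read_state()['ee_pos'][:2],(.145,.18),.026)]);st()
E
```

```text
t 39.0 p [599.9 -34.9 149.3] rot [180.   -0.  -94.9] q [ -3.  25.  -6.  60.  -0. -88.] F [-0.7  0.1 -1.9] T [-0.02  0.01 -0.02] open 45.4 grip 72.2
hub 5600 z 0.1568 rect [-0.4 -1.9] [48.1 49.1] 89.9 circ [-0.  -0.3]
t 39.05 p [599.9 -35.  149.3] rot [180.    0.  -94.9] q [ -3.  25.  -6.  60.   0. -88.] F [ 0.6 -0.3 -2.1] T [-0.04  0.03 -0.03] open 45.3 grip 72.2
```

Request:
move_arm(steps=[{"tx":0.5,"ty":-12,"tz":0,"rx":0,"ry":0,"rz":0,"fingers":-1},{"tx":0.5,"ty":-15,"tz":0,"rx":0,"ry":0,"rz":0,"fingers":-1},{"tx":0,"ty":-7.5,"tz":0,"rx":0,"ry":0,"rz":0,"fingers":-1},{"tx":0,"ty":0,"tz":0,"rx":0,"ry":0,"rz":0,"fingers":-1},{"tx":0,"ty":0,"tz":0,"rx":0,"ry":0,"rz":0,"fingers":-1},{"tx":0,"ty":0,"tz":0,"rx":0,"ry":0,"rz":0,"fingers":-1},{"tx":0,"ty":0,"tz":0,"rx":0,"ry":0,"rz":0,"fingers":-1},{"tx":0,"ty":0,"tz":0,"rx":0,"ry":0,"rz":0,"fingers":-1}])

```text
clock: 39.85
ee_pos: [0.6009, -0.0691, 0.1493]
tool_rot: [180.0, 0.0, -94.9]
contact_force: [-0.7, -0.1, -2.6]
opening: 0.0452
grip_force: 72.2
```

```bash
python3 - <<'E'
from h import *
st()
d=rel([('hub',read_state()['ee_pos'][:2],(.145,.18),.026)]);st(); save(d,'w6.png')
E
```

```text
t 39.85 p [600.9 -69.1 149.3] rot [180.    0.  -94.9] q [ -7.  25.  -5.  60.   0. -92.] F [-0.7 -0.1 -2.6] T [0.03 0.01 0.04] open 45.2 grip 72.2
hub 5590 z 0.1569 rect [ 0.5 -2. ] [48.  49.1] 79.6 circ [ 0.1 -0.3]
t 39.9 p [600.9 -69.2 149.3] rot [180.    0.  -94.9] q [ -7.  25.  -5.  60.   0. -92.] F [-0.2 -0.4 -2.9] T [-0.02  0.06  0.06] open 45.5 grip 72.2
```

View pics/w6.png

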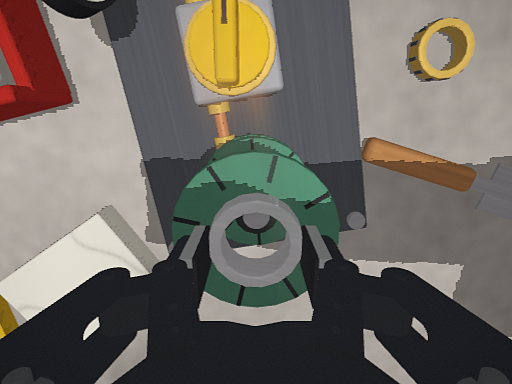

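The third disc is lined up like the first, with the arbor tip at (256,218) in the bore. Lowering.

Request:
move_arm(steps=[{"tx":0,"ty":0,"tz":-10,"rx":0,"ry":0,"rz":0,"fingers":-1},{"tx":0,"ty":0,"tz":-9,"rx":0,"ry":0,"rz":0,"fingers":-1},{"tx":0,"ty":0,"tz":-7,"rx":0,"ry":0,"rz":0,"fingers":-1},{"tx":0,"ty":0,"tz":-5,"rx":0,"ry":0,"rz":0,"fingers":-1},{"tx":0,"ty":0,"tz":-5,"rx":0,"ry":0,"rz":0,"fingers":-1},{"tx":0,"ty":0,"tz":-5,"rx":0,"ry":0,"rz":0,"fingers":-1},{"tx":0,"ty":0,"tz":-4,"rx":0,"ry":0,"rz":0,"fingers":-1},{"tx":0,"ty":0,"tz":0,"rx":0,"ry":0,"rz":0,"fingers":-1}])

```text
clock: 40.7
ee_pos: [0.6006, -0.0695, 0.1036]
tool_rot: [179.9, 0.0, -94.9]
contact_force: [-0.3, 0.0, -3.1]
opening: 0.0452
grip_force: 72.2
```

Request:
move_arm(steps=[{"tx":0,"ty":0,"tz":-6,"rx":0,"ry":0,"rz":0,"fingers":-1},{"tx":0,"ty":0,"tz":-5,"rx":0,"ry":0,"rz":0,"fingers":-1},{"tx":0,"ty":0,"tz":-3,"rx":0,"ry":0,"rz":0,"fingers":-1},{"tx":0,"ty":0,"tz":0,"rx":0,"ry":0,"rz":0,"fingers":-1},{"tx":0,"ty":0,"tz":0,"rx":0,"ry":0,"rz":0,"fingers":0.5},{"tx":0,"ty":0,"tz":0,"rx":0,"ry":0,"rz":0,"fingers":0.5},{"tx":0,"ty":0,"tz":0,"rx":0,"ry":0,"rz":0,"fingers":0.5},{"tx":0,"ty":0,"tz":0,"rx":0,"ry":0,"rz":0,"fingers":0.5}])

```text
clock: 41.5
ee_pos: [0.6014, -0.0697, 0.0908]
tool_rot: [-179.9, -0.0, -94.9]
contact_force: [-0.8, -0.5, 0.2]
opening: 0.0642
grip_force: 0.0
```

Request:
move_arm(steps=[{"tx":0,"ty":0,"tz":10,"rx":0,"ry":0,"rz":0,"fingers":0.9},{"tx":0,"ty":0,"tz":25,"rx":0,"ry":0,"rz":0,"fingers":0.9},{"tx":0,"ty":0,"tz":35,"rx":0,"ry":0,"rz":0,"fingers":0.9},{"tx":0,"ty":0,"tz":25,"rx":0,"ry":0,"rz":0,"fingers":0.9},{"tx":0,"ty":0,"tz":15,"rx":0,"ry":0,"rz":0,"fingers":0.9},{"tx":0,"ty":0,"tz":0,"rx":0,"ry":0,"rz":0,"fingers":0.9},{"tx":0,"ty":0,"tz":0,"rx":0,"ry":0,"rz":0,"fingers":0.9},{"tx":0,"ty":0,"tz":0,"rx":0,"ry":0,"rz":0,"fingers":0.9}])

```text
clock: 42.3
ee_pos: [0.6001, -0.0695, 0.1992]
tool_rot: [179.9, 0.0, -94.9]
contact_force: [0.7, 1.1, -1.0]
opening: 0.0811
grip_force: 0.0
```

```bash
python3 - <<'E'
from h import *
st()
d=rel([('disc rim',(.6,-.069),(.078,.087),.05),('hub',(.6,-.069),(.0905,.1),.04),('arbor',(.6,-.069),(.105,.12),.04)]); st()
d=cam('top'); P=cloud(d)
print(blob(P,(.432,-.172),(.008,.05),.04))
E
```

```text
t 42.3 p [600.1 -69.5 199.2] rot [179.9   0.  -94.9] q [ -7.  24.   0.  67.  -0. -92.] F [ 0.7  1.1 -1. ] T [0.06 0.   0.02] open 81.1 grip 0.0
disc rim 5304 z 0.0827 rect [ 0.7 -1.9] [88.9 89.1] 57.1 circ [ 0.8 -1.5]
hub 1122 z 0.0946 rect [ 0.7 -1.7] [47.1 46.8] 1.7 circ [ 1.  -1.5]
arbor 936 z 0.1106 rect [0.8 0.1] [28.3 28.8] 39.1 circ [0.8 0.4]
t 42.35 p [600.  -69.4 199. ] rot [179.9   0.  -94.9] q [ -7.  24.   0.  67.   0. -92.] F [ 0.7 -0.6  0.4] T [ 0.02 -0.03 -0.01] open 80.8 grip 0.0
(94, np.float64(0.016), [array([ 428.2, -171. ]), array([45.9, 47.1]), np.float64(44.8)], array([ 427.2, -172.4]))
```

All three discs are seated (rim at 83 mm, hub top at 95 mm). Now to the collar.

Request:
move_arm(steps=[{"tx":-15,"ty":-8,"tz":0,"rx":0,"ry":0,"rz":0,"fingers":0.9},{"tx":-30,"ty":-18,"tz":0,"rx":0,"ry":0,"rz":0,"fingers":0.9},{"tx":-35,"ty":-21,"tz":0,"rx":0,"ry":0,"rz":0,"fingers":0.9},{"tx":-35,"ty":-21,"tz":-5,"rx":0,"ry":0,"rz":0,"fingers":0.9},{"tx":-35,"ty":-21,"tz":-10,"rx":0,"ry":0,"rz":0,"fingers":0.9},{"tx":-20,"ty":-11,"tz":0,"rx":0,"ry":0,"rz":0,"fingers":0.9},{"tx":0,"ty":0,"tz":0,"rx":0,"ry":0,"rz":0,"fingers":0.9},{"tx":0,"ty":0,"tz":0,"rx":0,"ry":0,"rz":0,"fingers":0.9}])

```text
clock: 43.2
ee_pos: [0.431, -0.1696, 0.1851]
tool_rot: [-180.0, 0.0, -94.9]
contact_force: [0.1, 0.2, 0.0]
opening: 0.0811
grip_force: 0.0
```

```bash
python3 - <<'E'
from h import *
cam('top');st()
d=rel([('collar',(.43,-.171),(.012,.03),.05)]); st()
E
```

```text
t 43.25 p [ 431.8 -169.5  185.2] rot [-179.9    0.   -94.9] q [ -21.   10.  -21.   59.    0. -107.] F [ 0.4 -1.1 -0.6] T [-0.03 -0.05 -0.07] open 81.1 grip 0.0
collar 846 z 0.0174 rect [-0.5 -0.4] [48.1 48.2] 86.3 circ [-0.5 -0.4]
t 43.3 p [ 432.2 -169.4  185.3] rot [-179.9    0.   -94.8] q [ -21.   10.  -21.   59.    0. -107.] F [ 0.9 -0.3  0.1] T [ 0.03  0.06 -0.01] open 81.1 grip 0.0
```

Request:
move_arm(steps=[{"tx":-0.8,"ty":-0.5,"tz":-20,"rx":0,"ry":0,"rz":0,"fingers":0.9},{"tx":0,"ty":0,"tz":-30,"rx":0,"ry":0,"rz":0,"fingers":0.9},{"tx":0,"ty":0,"tz":-30,"rx":0,"ry":0,"rz":0,"fingers":0.9},{"tx":0,"ty":0,"tz":-30,"rx":0,"ry":0,"rz":0,"fingers":0.9},{"tx":0,"ty":0,"tz":-30,"rx":0,"ry":0,"rz":0,"fingers":0.9},{"tx":0,"ty":0,"tz":-23,"rx":0,"ry":0,"rz":0,"fingers":0.9},{"tx":0,"ty":0,"tz":-11,"rx":0,"ry":0,"rz":0,"fingers":0.9},{"tx":0,"ty":0,"tz":-5,"rx":0,"ry":0,"rz":0,"fingers":0.9}])

```text
clock: 44.1
ee_pos: [0.4305, -0.1695, 0.0053]
tool_rot: [179.9, 0.0, -94.8]
contact_force: [-0.2, -0.3, 0.7]
opening: 0.081
grip_force: 0.0
```

Request:
move_arm(newtons=60, steps=[{"tx":0,"ty":0,"tz":0,"rx":0,"ry":0,"rz":0,"fingers":0.9},{"tx":0,"ty":0,"tz":0,"rx":0,"ry":0,"rz":0,"fingers":-1},{"tx":0,"ty":0,"tz":0,"rx":0,"ry":0,"rz":0,"fingers":-1},{"tx":0,"ty":0,"tz":0,"rx":0,"ry":0,"rz":0,"fingers":-1},{"tx":0,"ty":0,"tz":0,"rx":0,"ry":0,"rz":0,"fingers":-1},{"tx":0,"ty":0,"tz":0,"rx":0,"ry":0,"rz":0,"fingers":-1},{"tx":0,"ty":0,"tz":0,"rx":0,"ry":0,"rz":0,"fingers":-1},{"tx":0,"ty":0,"tz":0,"rx":0,"ry":0,"rz":0,"fingers":-1}])

```text
clock: 44.9
ee_pos: [0.4312, -0.1705, 0.0078]
tool_rot: [-179.8, -0.0, -94.9]
contact_force: [-0.9, 1.2, 7.3]
opening: 0.0458
grip_force: 61.0
```

Request:
move_arm(steps=[{"tx":0,"ty":0,"tz":10,"rx":0,"ry":0,"rz":0,"fingers":-1},{"tx":0,"ty":0,"tz":30,"rx":0,"ry":0,"rz":0,"fingers":-1},{"tx":0,"ty":0,"tz":35,"rx":0,"ry":0,"rz":0,"fingers":-1},{"tx":0,"ty":0,"tz":40,"rx":0,"ry":0,"rz":0,"fingers":-1},{"tx":5,"ty":3,"tz":20,"rx":0,"ry":0,"rz":0,"fingers":-1},{"tx":15,"ty":9,"tz":5,"rx":0,"ry":0,"rz":0,"fingers":-1},{"tx":30,"ty":18,"tz":0,"rx":0,"ry":0,"rz":0,"fingers":-1},{"tx":30,"ty":18,"tz":0,"rx":0,"ry":0,"rz":0,"fingers":-1}])

```text
clock: 45.7
ee_pos: [0.5108, -0.1219, 0.1478]
tool_rot: [-179.9, -0.0, -95.0]
contact_force: [0.1, 0.1, -1.3]
opening: 0.0461
grip_force: 62.3
```

Request:
move_arm(steps=[{"tx":30,"ty":18,"tz":0,"rx":0,"ry":0,"rz":0,"fingers":-1},{"tx":30,"ty":18,"tz":0,"rx":0,"ry":0,"rz":0,"fingers":-1},{"tx":20,"ty":11,"tz":0,"rx":0,"ry":0,"rz":0,"fingers":-1},{"tx":10,"ty":6,"tz":0,"rx":0,"ry":0,"rz":0,"fingers":-1},{"tx":0,"ty":0,"tz":0,"rx":0,"ry":0,"rz":0,"fingers":-1},{"tx":0,"ty":0,"tz":0,"rx":0,"ry":0,"rz":0,"fingers":-1},{"tx":0,"ty":0,"tz":0,"rx":0,"ry":0,"rz":0,"fingers":-1},{"tx":0,"ty":0,"tz":0,"rx":0,"ry":0,"rz":0,"fingers":-1}])

```text
clock: 46.5
ee_pos: [0.599, -0.0698, 0.1465]
tool_rot: [180.0, -0.0, -95.0]
contact_force: [0.5, -0.8, -1.9]
opening: 0.0458
grip_force: 62.3
```

```bash
python3 - <<'E'
from h import *
st()
d=rel([('collar',read_state()['ee_pos'][:2],(.145,.18),.026)]);st()
E
```

```text
t 46.5 p [599.  -69.8 146.5] rot [180.  -0. -95.] q [ -7.  25.  -6.  59.  -0. -92.] F [ 0.5 -0.8 -1.9] T [ 0.   -0.02  0.04] open 45.8 grip 62.3
collar 5607 z 0.156 rect [0.2 0.2] [47.9 47.4] 85.3 circ [-0.  -0.1]
t 46.55 p [599.3 -69.7 146.5] rot [180.   -0.  -94.9] q [ -7.  25.  -5.  59.  -0. -92.] F [-0.6  0.  -1.3] T [-0.04 -0.01 -0.01] open 45.4 grip 62.3
```

Request:
move_arm(steps=[{"tx":1.6,"ty":0.3,"tz":-9,"rx":0,"ry":0,"rz":0,"fingers":-1},{"tx":0,"ty":0,"tz":-8,"rx":0,"ry":0,"rz":0,"fingers":-1},{"tx":0,"ty":0,"tz":-7,"rx":0,"ry":0,"rz":0,"fingers":-1},{"tx":0,"ty":0,"tz":-5,"rx":0,"ry":0,"rz":0,"fingers":-1},{"tx":0,"ty":0,"tz":-5,"rx":0,"ry":0,"rz":0,"fingers":-1},{"tx":0,"ty":0,"tz":-5,"rx":0,"ry":0,"rz":0,"fingers":-1},{"tx":0,"ty":0,"tz":-3,"rx":0,"ry":0,"rz":0,"fingers":-1},{"tx":0,"ty":0,"tz":0,"rx":0,"ry":0,"rz":0,"fingers":-1}])

```text
clock: 47.35
ee_pos: [0.6014, -0.0687, 0.1037]
tool_rot: [179.9, -0.0, -94.9]
contact_force: [-0.3, -0.4, -1.8]
opening: 0.0458
grip_force: 62.3
```

Request:
move_arm(steps=[{"tx":0,"ty":0,"tz":0,"rx":0,"ry":0,"rz":0,"fingers":0.5},{"tx":0,"ty":0,"tz":0,"rx":0,"ry":0,"rz":0,"fingers":0.5},{"tx":0,"ty":0,"tz":0,"rx":0,"ry":0,"rz":0,"fingers":0.5},{"tx":0,"ty":0,"tz":0,"rx":0,"ry":0,"rz":0,"fingers":0.5},{"tx":0,"ty":0,"tz":10,"rx":0,"ry":0,"rz":0,"fingers":0.5},{"tx":0,"ty":0,"tz":25,"rx":0,"ry":0,"rz":0,"fingers":0.5},{"tx":0,"ty":0,"tz":35,"rx":0,"ry":0,"rz":0,"fingers":0.5},{"tx":0,"ty":0,"tz":30,"rx":0,"ry":0,"rz":0,"fingers":0.5}])

```text
clock: 48.15
ee_pos: [0.6019, -0.0688, 0.2066]
tool_rot: [-179.9, -0.0, -94.9]
contact_force: [-0.0, -0.3, 0.0]
opening: 0.0636
grip_force: 0.0
```

```bash
python3 - <<'E'
from h import *
cam('top'); st()
d=rel([('collar',(.6,-.069),(.105,.12),.04),('rim',(.6,-.069),(.078,.087),.05),('valve',(.61,-.179),(.09,.11),.04)]); st(); save(d,'w7.png')
E
```

```text
t 48.2 p [604.7 -69.1 212.2] rot [-179.4   -0.   -94.9] q [ -7.  23.   2.  68.   0. -92.] F [1.7 0.2 2.5] T [-0.08 -0.06  0.03] open 64.2 grip 0.0
collar 2245 z 0.1119 rect [-2.9  0.7] [48.  48.1] 87.4 circ [-2.8  0.9]
rim 4177 z 0.0828 rect [-3.4 -2.3] [89.  88.5] 87.0 circ [-3.7 -2. ]
valve 1257 z 0.0987 rect [   5.6 -109.6] [53.2 13.9] 85.6 circ [   5.5 -109.6]
t 48.25 p [605.  -69.2 210.2] rot [-179.4   -0.   -94.9] q [ -7.  23.   1.  68.  -0. -92.] F [ 0.3 -0.7  0.2] T [-0.02 -0.02 -0.02] open 64.4 grip 0.0
```

View pics/w7.png

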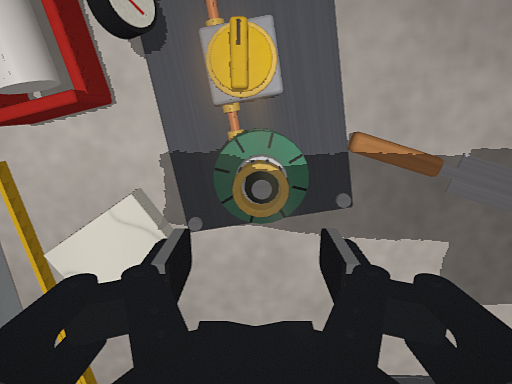

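The wrist view shows the collar (261,187) sitting on the disc stack, and the valve bar at (240,55). Moving to the valve.

Request:
move_arm(steps=[{"tx":1,"ty":-15,"tz":0,"rx":0,"ry":0,"rz":0,"fingers":0.3},{"tx":1,"ty":-30,"tz":0,"rx":0,"ry":0,"rz":0,"fingers":0.3},{"tx":1,"ty":-30,"tz":0,"rx":0,"ry":0,"rz":0,"fingers":0.3},{"tx":1,"ty":-25,"tz":0,"rx":0,"ry":0,"rz":0,"fingers":0.3},{"tx":1,"ty":-10,"tz":0,"rx":0,"ry":0,"rz":0,"fingers":0.3},{"tx":0,"ty":0,"tz":0,"rx":0,"ry":0,"rz":0,"fingers":0.3},{"tx":0,"ty":0,"tz":0,"rx":0,"ry":0,"rz":0,"fingers":0.3},{"tx":0,"ty":0,"tz":0,"rx":0,"ry":0,"rz":0,"fingers":0.3}])

```text
clock: 49.05
ee_pos: [0.6065, -0.1777, 0.204]
tool_rot: [180.0, 0.0, -94.8]
contact_force: [-0.5, 0.8, -0.3]
opening: 0.0554
grip_force: 0.0
```

```bash
python3 - <<'E'
from h import *
st()
d=rel([('valve',(.61,-.179),(.09,.11),.04)]); st()
E
```

```text
t 49.05 p [ 606.5 -177.7  204. ] rot [180.    0.  -94.8] q [ -16.   26.    5.   69.    0. -102.] F [-0.5  0.8 -0.3] T [-0.01  0.04 -0.05] open 55.4 grip 0.0
valve 950 z 0.0985 rect [ 3.7 -1.4] [52.5 13.3] 85.1 circ [ 3.7 -1.5]
t 49.1 p [ 606.7 -177.6  204.2] rot [180.    0.  -94.8] q [ -16.   26.    5.   69.    0. -102.] F [0.4 0.2 1.1] T [-0.04  0.    0.07] open 55.8 grip 0.0
```

Request:
move_arm(steps=[{"tx":3.5,"ty":-1.4,"tz":-15,"rx":0,"ry":0,"rz":0,"fingers":0.3},{"tx":0,"ty":0,"tz":-25,"rx":0,"ry":0,"rz":0,"fingers":0.3},{"tx":0,"ty":0,"tz":-25,"rx":0,"ry":0,"rz":0,"fingers":0.3},{"tx":0,"ty":0,"tz":-25,"rx":0,"ry":0,"rz":0,"fingers":0.3},{"tx":0,"ty":0,"tz":-20,"rx":0,"ry":0,"rz":0,"fingers":0.3},{"tx":0,"ty":0,"tz":-12,"rx":0,"ry":0,"rz":0,"fingers":0.3},{"tx":0,"ty":0,"tz":-5,"rx":0,"ry":0,"rz":0,"fingers":0.3},{"tx":0,"ty":0,"tz":0,"rx":0,"ry":0,"rz":0,"fingers":0.3}])

```text
clock: 49.9
ee_pos: [0.6102, -0.1797, 0.0772]
tool_rot: [180.0, 0.0, -94.9]
contact_force: [-0.0, -0.9, -0.4]
opening: 0.0558
grip_force: 0.0
```

Request:
move_arm(newtons=50, steps=[{"tx":0,"ty":0,"tz":0,"rx":0,"ry":0,"rz":0,"fingers":-1},{"tx":0,"ty":0,"tz":0,"rx":0,"ry":0,"rz":0,"fingers":-1},{"tx":0,"ty":0,"tz":0,"rx":0,"ry":0,"rz":0,"fingers":-1},{"tx":0,"ty":0,"tz":0,"rx":0,"ry":0,"rz":0,"fingers":-1},{"tx":0,"ty":0,"tz":0,"rx":0,"ry":0,"rz":0,"fingers":-1},{"tx":0,"ty":0,"tz":0,"rx":0,"ry":0,"rz":0,"fingers":-1},{"tx":0,"ty":0,"tz":0,"rx":0,"ry":0,"rz":0,"fingers":-1},{"tx":0,"ty":0,"tz":0,"rx":0,"ry":0,"rz":0,"fingers":-1}])

```text
clock: 50.7
ee_pos: [0.6099, -0.1803, 0.0786]
tool_rot: [-180.0, -0.0, -94.9]
contact_force: [-2.3, 0.8, 5.4]
opening: 0.0124
grip_force: 50.9
```

Request:
move_arm(steps=[{"tx":0,"ty":0,"tz":1,"rx":0,"ry":0,"rz":-4,"fingers":-1},{"tx":0,"ty":0,"tz":0,"rx":0,"ry":0,"rz":-8,"fingers":-1},{"tx":0,"ty":0,"tz":0,"rx":0,"ry":0,"rz":-8,"fingers":-1},{"tx":0,"ty":0,"tz":0,"rx":0,"ry":0,"rz":-8,"fingers":-1},{"tx":0,"ty":0,"tz":0,"rx":0,"ry":0,"rz":-8,"fingers":-1},{"tx":0,"ty":0,"tz":0,"rx":0,"ry":0,"rz":-8,"fingers":-1},{"tx":0,"ty":0,"tz":0,"rx":0,"ry":0,"rz":-8,"fingers":-1},{"tx":0,"ty":0,"tz":0,"rx":0,"ry":0,"rz":-8,"fingers":-1}])

```text
clock: 51.5
ee_pos: [0.6079, -0.1791, 0.0786]
tool_rot: [179.8, -0.2, -155.2]
contact_force: [-5.0, 4.7, 4.8]
opening: 0.0129
grip_force: 50.7
```

Request:
move_arm(steps=[{"tx":0,"ty":0,"tz":0,"rx":0,"ry":0,"rz":-8,"fingers":-1},{"tx":0,"ty":0,"tz":0,"rx":0,"ry":0,"rz":-7,"fingers":-1},{"tx":0,"ty":0,"tz":0,"rx":0,"ry":0,"rz":-5,"fingers":-1},{"tx":0,"ty":0,"tz":0,"rx":0,"ry":0,"rz":0,"fingers":-1},{"tx":0,"ty":0,"tz":0,"rx":0,"ry":0,"rz":0,"fingers":-1},{"tx":0,"ty":0,"tz":0,"rx":0,"ry":0,"rz":0,"fingers":0.2},{"tx":0,"ty":0,"tz":0,"rx":0,"ry":0,"rz":0,"fingers":0.2},{"tx":0,"ty":0,"tz":0,"rx":0,"ry":0,"rz":0,"fingers":0.2}])

```text
clock: 52.3
ee_pos: [0.611, -0.1805, 0.0786]
tool_rot: [-180.0, 0.1, -174.9]
contact_force: [-0.2, 0.0, 0.8]
opening: 0.0511
grip_force: 0.0
```

Request:
move_arm(steps=[{"tx":0,"ty":0,"tz":10,"rx":0,"ry":0,"rz":0,"fingers":0.2},{"tx":0,"ty":0,"tz":20,"rx":0,"ry":0,"rz":0,"fingers":0.2},{"tx":0,"ty":0,"tz":30,"rx":0,"ry":0,"rz":0,"fingers":0.2},{"tx":0,"ty":0,"tz":40,"rx":0,"ry":0,"rz":0,"fingers":-1},{"tx":0,"ty":0,"tz":40,"rx":0,"ry":0,"rz":0,"fingers":-1},{"tx":0,"ty":0,"tz":30,"rx":0,"ry":0,"rz":0,"fingers":-1},{"tx":0,"ty":0,"tz":15,"rx":0,"ry":0,"rz":0,"fingers":-1},{"tx":0,"ty":0,"tz":0,"rx":0,"ry":0,"rz":0,"fingers":-1}])

```text
clock: 53.1
ee_pos: [0.6121, -0.1808, 0.2673]
tool_rot: [-179.8, 0.4, -174.9]
contact_force: [-0.6, 0.5, -0.3]
opening: -0.0005
grip_force: 0.0
```

```bash
python3 - <<'E'
from h import *
st()
d=rel([('valve',(.61,-.179),(.09,.11),.04),('collar',(.6,-.069),(.105,.12),.04)]); P=cloud(d)
d=cam('top'); P=cloud(d); print(blob(P,(.567,-.297),(.17,.26),.09)); 
for p in eyes.place_of('top','lever_grip')+eyes.place_of('top','pump_hinge'): print(w(d,p['xyz']).round(3),p['p'])
d=cam('scene')
for p in eyes.place_of('scene','lever_grip'): print(w(d,p['xyz']).round(3),p['p'])
E
```

```text
t 53.1 p [ 612.1 -180.8  267.3] rot [-179.8    0.4 -174.9] q [-16.  26.  14.  78.  -0. -22.] F [-0.6  0.5 -0.3] T [ 0.04 -0.02 -0.01] open -0.5 grip 0.0
valve 636 z 0.0986 rect [-1.9  2.6] [52.5 13. ] 5.1 circ [-1.9  2.6]
collar 1622 z 0.1116 rect [-10. 112.] [47.9 48. ] 22.9 circ [-10.4 113. ]
(283, np.float64(0.2169), [array([ 575.4, -297.2]), array([93. , 33.8]), np.float64(3.0)], array([ 575.3, -295.4]))
[ 0.357 -0.35   0.001] 0.69
[ 0.571 -0.3    0.21 ] 0.55
[ 0.708 -0.285  0.106] 0.77
[ 0.598 -0.072  0.073] 0.17
[ 0.572 -0.298  0.207] 0.59
[ 0.786  0.02  -0.001] 0.49
```

The valve is shut again (bar at 5°). Fingers are closed, so I'm moving above the lever grip.

Request:
move_arm(steps=[{"tx":-5,"ty":-15,"tz":5,"rx":0,"ry":0,"rz":0,"fingers":-1},{"tx":-8,"ty":-25,"tz":0,"rx":0,"ry":0,"rz":0,"fingers":-1},{"tx":-10,"ty":-30,"tz":0,"rx":0,"ry":0,"rz":0,"fingers":-1},{"tx":-8,"ty":-25,"tz":0,"rx":0,"ry":0,"rz":0,"fingers":-1},{"tx":-5,"ty":-15,"tz":0,"rx":0,"ry":0,"rz":0,"fingers":-1},{"tx":-2,"ty":-6,"tz":0,"rx":0,"ry":0,"rz":0,"fingers":-1},{"tx":0,"ty":0,"tz":0,"rx":0,"ry":0,"rz":0,"fingers":-1},{"tx":0,"ty":0,"tz":0,"rx":0,"ry":0,"rz":0,"fingers":-1}])

```text
clock: 54.2
ee_pos: [0.5724, -0.2955, 0.2682]
tool_rot: [180.0, 0.0, -174.9]
contact_force: [-0.3, 0.4, -0.4]
opening: -0.0005
grip_force: 0.0
```

```bash
python3 - <<'E'
from h import *
st()
d=rel([('lever',(.573,-.297),(.17,.26),.02)]); save(d,'w8.png'); st()
E
```

```text
t 54.2 p [ 572.4 -295.5  268.2] rot [ 180.     0.  -174.9] q [-27.  27.  15.  79.   0. -32.] F [-0.3  0.4 -0.4] T [ 0.02 -0.01 -0.03] open -0.5 grip 0.0
lever 1682 z 0.2167 rect [-0.8 -1.5] [37. 34.] 4.9 circ [ 0.6 -1.5]
t 54.25 p [ 572.6 -295.3  268.3] rot [ 180.     0.  -174.8] q [-27.  27.  15.  79.   0. -32.] F [-0.4  1.  -0.5] T [ 0.05  0.01 -0.03] open -0.1 grip 0.0
```

View pics/w8.png

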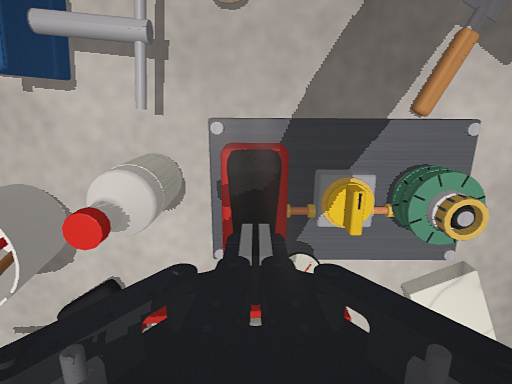

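The wrist view shows the lever's black grip (255,185) directly below the closed fingers (255,240). The stack with the collar is at (440,205). Pushing down along the lever's arc.

Request:
move_arm(steps=[{"tx":0,"ty":-1.5,"tz":-20,"rx":0,"ry":0,"rz":0,"fingers":-1},{"tx":0,"ty":0,"tz":-20,"rx":0,"ry":0,"rz":0,"fingers":-1},{"tx":0,"ty":0,"tz":-12,"rx":0,"ry":0,"rz":0,"fingers":-1},{"tx":-4,"ty":0,"tz":-6,"rx":0,"ry":0,"rz":0,"fingers":-1},{"tx":-4,"ty":0,"tz":-6,"rx":0,"ry":0,"rz":0,"fingers":-1},{"tx":-4,"ty":0,"tz":-7,"rx":0,"ry":0,"rz":0,"fingers":-1},{"tx":-4,"ty":0,"tz":-8,"rx":0,"ry":0,"rz":0,"fingers":-1},{"tx":-4,"ty":-1,"tz":-9,"rx":0,"ry":0,"rz":0,"fingers":-1}])

```text
clock: 55.05
ee_pos: [0.5524, -0.2983, 0.1806]
tool_rot: [180.0, 0.1, -174.9]
contact_force: [3.0, 3.3, 5.0]
opening: -0.0006
grip_force: 2.9
```

Request:
move_arm(steps=[{"tx":-3,"ty":0,"tz":-9,"rx":0,"ry":0,"rz":0,"fingers":-1},{"tx":-3,"ty":0,"tz":-10,"rx":0,"ry":0,"rz":0,"fingers":-1},{"tx":-3,"ty":0,"tz":-10,"rx":0,"ry":0,"rz":0,"fingers":-1},{"tx":-2,"ty":0,"tz":-9,"rx":0,"ry":0,"rz":0,"fingers":-1},{"tx":-2,"ty":0,"tz":-8,"rx":0,"ry":0,"rz":0,"fingers":-1},{"tx":-1,"ty":0,"tz":-7,"rx":0,"ry":0,"rz":0,"fingers":-1},{"tx":0,"ty":0,"tz":-5,"rx":0,"ry":0,"rz":0,"fingers":-1},{"tx":0,"ty":0,"tz":0,"rx":0,"ry":0,"rz":0,"fingers":-1}])

```text
clock: 55.85
ee_pos: [0.5368, -0.2994, 0.122]
tool_rot: [-179.9, -0.1, -174.9]
contact_force: [-0.4, 0.1, 8.4]
opening: 0.0
grip_force: 3.8
```

```bash
python3 - <<'E'
from h import *
st()
E
```

```text
t 55.85 p [ 536.8 -299.4  122. ] rot [-1.799e+02 -1.000e-01 -1.749e+02] q [-29.  27.  -6.  57.  -0. -34.] F [-0.4  0.1  8.4] T [-0.01  0.06  0.04] open 0.0 grip 3.8
```

Near the bottom. Pressing a little further until the force jumps at the stop.

Request:
move_arm(steps=[{"tx":0,"ty":0,"tz":-2,"rx":0,"ry":0,"rz":0,"fingers":-1},{"tx":0,"ty":0,"tz":-1,"rx":0,"ry":0,"rz":0,"fingers":-1},{"tx":0,"ty":0,"tz":-1,"rx":0,"ry":0,"rz":0,"fingers":-1},{"tx":0,"ty":0,"tz":0,"rx":0,"ry":0,"rz":0,"fingers":-1},{"tx":0,"ty":0,"tz":0,"rx":0,"ry":0,"rz":0,"fingers":-1},{"tx":0,"ty":0,"tz":0,"rx":0,"ry":0,"rz":0,"fingers":-1},{"tx":0,"ty":0,"tz":0,"rx":0,"ry":0,"rz":0,"fingers":-1},{"tx":0,"ty":0,"tz":0,"rx":0,"ry":0,"rz":0,"fingers":-1}])

```text
clock: 56.65
ee_pos: [0.5365, -0.2995, 0.1187]
tool_rot: [-179.9, -0.1, -174.9]
contact_force: [-1.1, -0.9, 8.0]
opening: 0.0001
grip_force: 3.9
```

Request:
move_arm(steps=[{"tx":0,"ty":0,"tz":-2,"rx":0,"ry":0,"rz":0,"fingers":-1},{"tx":0,"ty":0,"tz":-2,"rx":0,"ry":0,"rz":0,"fingers":-1},{"tx":0,"ty":0,"tz":-1,"rx":0,"ry":0,"rz":0,"fingers":-1},{"tx":0,"ty":0,"tz":0,"rx":0,"ry":0,"rz":0,"fingers":-1},{"tx":0,"ty":0,"tz":0,"rx":0,"ry":0,"rz":0,"fingers":-1},{"tx":0,"ty":0,"tz":0,"rx":0,"ry":0,"rz":0,"fingers":-1},{"tx":0,"ty":0,"tz":0,"rx":0,"ry":0,"rz":0,"fingers":-1},{"tx":0,"ty":0,"tz":0,"rx":0,"ry":0,"rz":0,"fingers":-1}])

```text
clock: 57.45
ee_pos: [0.5366, -0.2995, 0.1178]
tool_rot: [-179.8, -0.0, -174.9]
contact_force: [-7.9, 3.6, 29.0]
opening: 0.0001
grip_force: 14.3
```

At the stop: the force jumped to 29 N with no further travel. Raising along the same path.

Request:
move_arm(steps=[{"tx":0,"ty":0,"tz":8,"rx":0,"ry":0,"rz":0,"fingers":-1},{"tx":2,"ty":0,"tz":10,"rx":0,"ry":0,"rz":0,"fingers":-1},{"tx":3,"ty":0,"tz":12,"rx":0,"ry":0,"rz":0,"fingers":-1},{"tx":4,"ty":0,"tz":14,"rx":0,"ry":0,"rz":0,"fingers":-1},{"tx":5,"ty":0,"tz":15,"rx":0,"ry":0,"rz":0,"fingers":-1},{"tx":6,"ty":0,"tz":16,"rx":0,"ry":0,"rz":0,"fingers":-1},{"tx":6,"ty":0,"tz":16,"rx":0,"ry":0,"rz":0,"fingers":-1},{"tx":6,"ty":0,"tz":16,"rx":0,"ry":0,"rz":0,"fingers":-1}])

```text
clock: 58.25
ee_pos: [0.5711, -0.2987, 0.2208]
tool_rot: [-180.0, 0.1, -174.9]
contact_force: [5.5, 0.7, 1.4]
opening: -0.0002
grip_force: 2.0
```

Request:
move_arm(steps=[{"tx":0,"ty":0,"tz":20,"rx":0,"ry":0,"rz":0,"fingers":-1},{"tx":0,"ty":0,"tz":30,"rx":0,"ry":0,"rz":0,"fingers":-1},{"tx":0,"ty":0,"tz":30,"rx":0,"ry":0,"rz":0,"fingers":-1},{"tx":-20,"ty":10,"tz":20,"rx":0,"ry":0,"rz":0,"fingers":-1},{"tx":-40,"ty":20,"tz":0,"rx":0,"ry":0,"rz":0,"fingers":-1},{"tx":-40,"ty":20,"tz":0,"rx":0,"ry":0,"rz":0,"fingers":-1},{"tx":-30,"ty":15,"tz":0,"rx":0,"ry":0,"rz":0,"fingers":-1},{"tx":0,"ty":0,"tz":0,"rx":0,"ry":0,"rz":0,"fingers":-1}])

```text
clock: 59.05
ee_pos: [0.4341, -0.2317, 0.3195]
tool_rot: [179.9, -0.4, -174.9]
contact_force: [0.5, -0.6, 0.1]
opening: 0.0
grip_force: 0.0
```

```bash
python3 - <<'E'
from h import *
st(); d=cam('scene'); save(d,'s9.png'); P=cloud(d)
for p in eyes.place_of('scene','lever_grip'): print('lever',w(d,p['xyz']).round(3),p['p'])
print('collar',blob(P,(.6,-.069),(.105,.12),.04)); print('worn',blob(P,(.425,.325),(.018,.035),.035)); print('valve',blob(P,(.61,-.179),(.09,.11),.04))
E
```

```text
t 59.05 p [ 434.1 -231.7  319.5] rot [ 179.9   -0.4 -174.9] q [-28.  11.  -0.  79.  -0. -33.] F [ 0.5 -0.6  0.1] T [-0.03 -0.05  0.02] open 0.0 grip 0.0
lever [ 0.569 -0.297  0.211] 0.74
collar (181, np.float64(0.11), [array([601.8, -64.6]), array([46.1, 45.2]), np.float64(29.9)], array([602.4, -65.2]))
worn (158, np.float64(0.0221), [array([425.3, 329.7]), array([46.1, 46.3]), np.float64(27.4)], array([425. , 329.9]))
valve (80, np.float64(0.096), [array([ 610.7, -174.9]), array([52. , 15.2]), np.float64(2.4)], array([ 610.7, -175.7]))
```

View pics/s9.png

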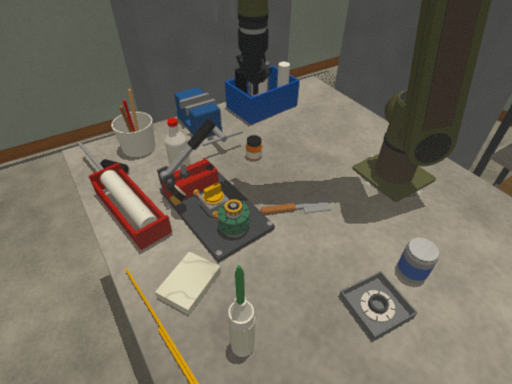

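The scene view shows the collar on the three green discs (234,215), the valve shut (213,195), the lever up (203,135), the worn disc in the tray (378,305), and everything else where it stood. Handing in.

```bash
python3 -c "
from plant import env
print(env.finish_job())"
```

```text
the job is handed in; nothing more can be done
None
```

The job is done and handed in: the worn disc lies hub up in the tray, all three green discs and the collar are on the arbor, the valve is shut, and the lever was pushed to its stop and sprang back up.

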